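Lift a spot plate off the warming plate onto the cooling stand

ROBOT

A 6-joint arm with a two-finger parallel gripper is mounted at the origin on the work surface. World frame = base frame: x ahead of the robot, y to its left, z up, the work surface at z = 0. Lengths are in m, angles in rad, forces in N, time in s.
With the tool pointing down it reaches from about 0.225 to 0.875 m from the base axis. Payload 3.4 kg.
Tool frame: the origin (TCP) lies at the very end of the fingers, on their centre line; the grasp point (between the pads) lies 19 mm behind it (manip.tcp_to_grasp is the distance from the TCP to the grasp point, in m); z points along the fingers, y is the line along which they close (so a half turn about z gives the same grasp; the last joint's range is limited). The gripper opens to 85 mm and grips with 20 to 120 N. Pads are 22 mm wide; open, the fingers measure 114 mm over their backs; the gripper's body (76 mm by 85 mm) begins 54 mm behind the grasp point. The pads swing forward as they close: fully open they stand 13 mm farther back than shut.
Start: joints at [-1.249, 0.276, 1.505, -0, 1.361, -0.121], TCP at [0.246, -0.52, 0.231] pointing down, gripper open.
Joint ranges: [-2.89, 2.89], [-0.75, 2.08], [0.22, 2.7], [-1.18, 4.32], [0.11, 2.71], [-2.7, 2.7]. Speed limits (rad/s): [2.57, 2.57, 3.14, 3.14, 3.14, 3.14].

INTERFACE

Orientations are given as a unit quaternion [w, x, y, z].
In Python, from rig import status, get_image, job, manip gives the robot as it stands.
- The arm moves only by the tool apply_moves, never from a script. Its arguments are lists of equal length, an entry for each row: "xyz": the shift along the tool's x, y, z each as a share of 0.3 m, from -1 to 1, a list of three; "rot": the turn, a rotation vector about the tool's x, y, z each as a share of 60 degrees, from -1 to 1, a list of three; "hand": the opening, from -1 (shut) to 1 (fully open). A call has 1 to 8 rows; each row shifts and turns the commanded pose from where the row before left it, along the tool's axes as they then stand; what a row does not reach is not made up. A row lasts 1/8 s, in which the tool goes at most 62.5 mm and 10.7 degrees, less where a joint would pass 70% of its speed; a pose out of reach is approached as far as the arm can. A call with a number of a shift or a turn outside -1 to 1 is refused whole. A call with a gripper value outside its range is refused whole. The fingers move at their own pace and stop on an object; "force" is the grip in N (left out, the last holds). Time passes only in rows, so rows that do not move let the fingers close. It gives the time, the measured TCP pose, the force, the opening and the grip force at its end, in the units of the state.
- status.get_state(): the state, without advancing time (a new reading comes with each control period).
- get_image(name): name is "scene" or "top" or "wrist"; returns a dict with "pixels" (400x640x3 uint8, red, green, blue), "fovy" (degrees; the focal length in pixels is half the picture's height over the tangent of half this angle, whatever the lens; pixels are square), "cx", "cy" (the principal point, pixels), "origin" and "orientation" of the camera in the world; the wrist camera has in their place "tool_from_camera" (4x4, takes a point from camera to tool coordinates, whose origin is the TCP and whose axes are the flange's). Camera axes: x right, y down, z forward; pixel columns grow to the right and rows downward; lengths in m; the calibration is good to about 2 mm. A picture is of the moment at which its call begins: read the wrist's pose just before it. There is no depth.
- job.sign_off(): hands the job in; it is judged then, once.
The state is a dict: "clock": time; "qpos": joint angles; "qd": joint speeds; "effort": joint torques, N m; "position": TCP position; "ee_rot": TCP orientation; "contact_force": force on the tool from outside, world axes, zero at the start; "moment": the same for the moment, N m; "width": finger opening in m; "gripper_force": force on a finger pad.
Only numpy, scipy, OpenCV 4.12 (cv2) and the standard library are available. Lean on these libraries where they do the work, as an engineer would, in place of code of your own. Each camera call takes 0.05 s, during which the arm holds its last target. There are 200 camera calls.

TASK

First clear the stray jar off the cooling stand and set it upright on the round cork mat. Then slide the lifter's blade under the hot spot plate on the warming plate, going in below the lamp bar, carry the plate flat on the lifter and set it gently down, square and centred, on the two rails of the cooling stand. Never touch the spot plate with the fingers; leave the other glassware where it stands, and finish with the lifter lying flat on the bench, clear of the plate.

Things in the scene. Friction and masses are not known exactly. Their poses are not given: they have to be found in the camera images.
- spot_plate: White square ceramic spot plate, 90 x 90 mm, 5 mm thick, nine shallow round spots on top, flat underside, about 0.11 kg. It lies across the warmer's two rails, within 10 mm of their middle along them and 5 mm across, yaw within 4 degrees. Origin: centre of its underside; x roughly along the rails, z up. Hot, and wider than the gripper opens: fingers must not touch it.
- warmer: Fixed white warming plate, x -60 to 120, y -100 to 100 mm, dark steel top at z 50 mm. Two steel rails on it along x: x -50 to 50, 8 mm wide, centred at y +-34 (gap 60 mm between), z 50 to 66 mm; the spot plate's underside is at z 66. A lamp bar stands before it (point lamp_bar). Origin: on the bench under the rails' middle; +x along the rails is the way the lifter goes in; z up.
- lamp_bar (a point): Middle of the underside of the fixed lamp bar: 40 mm deep (warmer x -115 to -75), warmer y -180 to 140, z 200 to 226 mm; post 20 mm thick at warmer x -95, y -170, foot 64 mm wide. With the blade fully under the plate the handle is below this bar: the gripper must lean back about 40 degrees from vertical, fingers pointing down and towards the warmer.
- stand: Fixed cooling stand: aluminium block 100 x 100 x 30 mm with two steel rails like the warmer's: 100 mm long along its x, 8 mm wide, centred at y = +-34 mm (60 mm gap), from z = 30 to 46 mm. Origin: centre of its underside on the bench; x along the rails, pointing the way the lifter goes in; z up.
- lifter: Lifter (spatula), lying flat on the bench, about 0.15 kg: black handle x -35 to 35, 22 mm wide (y), z 0 to 30 mm; flat steel blade x 47 to 140, 46 mm wide, z 0 to 3 mm; tang between them 16 mm wide, 3 mm thick. Origin: underside of the handle's middle; x towards the blade's tip, y across the handle (grip across y), z up.
- lifter_tip (a point): Middle of the blade's front edge: x = 140, z = 1.5 mm of the lifter.
- jar: Small round jar with a cap, 44 mm diameter, 85 mm high, about 0.12 kg, standing between the rails of the cooling stand (on the block, 30 mm above the bench). Origin: centre of its underside; z up along the jar.
- mat: Fixed round cork mat, 110 mm diameter, 4 mm thick, on the bench. Origin: centre of its underside.
- small_bottle: Bystander: small amber bottle, 42 mm diameter, 90 mm high. Origin: centre of its underside.
- beaker: Bystander: glass beaker, 68 mm diameter, 80 mm high. Origin: centre of its underside.
- dish: Bystander: shallow glass dish, 90 mm diameter, 16 mm high. Origin: centre of its underside.

How it is judged:
By the outcome, as a careful person would: the job done as asked, in the order asked, and still so for the second after the job is handed in, with the robot touching nothing.
It also fails if it takes over 67 s, if anything falls off the work surface, if the arm or the gripper's body presses on something with over 40 N, if the wrist force passes 120 N, or if a joint passes its speed limit or range.

## Working session

There is one attempt and no reset: what is moved stays moved. The work goes in short steps, Python scripts to look and compute and a tool call to move; the robot and the scene stay as the last step left them, time stands still between calls to the robot, and variables do not carry over. Pictures are saved under pics/ and viewed, at most 10 in all, crops included, and the job is handed in when it is done.

Besides the shell and the picture viewer there is one more tool, called as name(argument=value, ...) on one line, values as JSON. apply_moves: Moves the arm, as the interface text tells. Its arguments: {"type":"object","properties":{"xyz":{"type":"array","items":{"type":"array","items":{"type":"number","minimum":-1,"maximum":1}}},"rot":{"type":"array","items":{"type":"array","items":{"type":"number","minimum":-1,"maximum":1}}},"hand":{"type":"array","items":{"type":"number"}},"force":{"type":"number"}},"required":["xyz","rot","hand"]}

```bash
ls -la; mkdir -p pics
python3 - <<'E'
from rig import status, get_image, job, manip
import cv2,numpy as np
print(status.get_state()); print([a for a in dir(manip) if a[0]!='_'], manip.tcp_to_grasp)
for n in ["scene","top","wrist"]:
    d=get_image(n); cv2.imwrite(f"pics/{n}0.png",d["pixels"][:,:,::-1]); np.save(f"pics/{n}0.npy",d,allow_pickle=True)
    print(n,{k:v for k,v in d.items() if k!="pixels"})
E
```

```text
total 12
drwxr-xr-x  3 agent agent 4096 Nov 29 23:31 .
drwxr-xr-x 23 root  root  4096 Nov 29 23:31 ..
drwxr-xr-x  2 agent agent 4096 Nov 29 23:31 pics
{'clock': 0.0, 'qpos': array([-1.24899359e+00,  2.76603913e-01,  1.50611750e+00,  3.59507429e-06,
        1.36072390e+00, -1.20992754e-01]), 'qd': array([-0.0019692 , -0.00147565,  0.00247359, -0.00197595,  0.00015006,
       -0.00025818]), 'effort': array([ 6.97760534e-04, -4.16773224e+01, -2.45808131e+01, -2.62983713e-04,
        1.10640991e-02, -1.09728706e-06]), 'position': array([ 0.24620024, -0.51904049,  0.23044087]), 'ee_rot': array([-9.21838829e-04,  9.75591131e-01,  2.19593002e-01, -9.11029364e-05]), 'contact_force': array([ 0.20490215, -0.32816791,  0.54178634]), 'moment': array([-0.00803123,  0.05136381, -0.06051046]), 'gripper_force': 0.0, 'width': 0.08552069078717695}
['MotionError', 'tcp_to_grasp'] 0.0187
scene {'fovy': 53.0364004205595, 'cx': 321.9438346089195, 'cy': 189.63235384417322, 'origin': array([0.96548622, 0.35692319, 0.88174879]), 'orientation': array([-0.1329239 ,  0.35377125,  0.87276877, -0.30895277])}
top {'fovy': 46.356693660847974, 'cx': 315.0076770558902, 'cy': 204.89984438726498, 'origin': array([ 0.37490888, -0.07553059,  1.27964999]), 'orientation': array([-0.06652179,  0.70793276, -0.70099272,  0.05491143])}
wrist {'fovy': 59.83269425073172, 'cx': 324.86872285965205, 'cy': 197.3667110600026, 'tool_from_camera': array([[-9.38154674e-04, -9.51367020e-01, -3.08058294e-01,
         7.83576017e-02],
       [ 9.99999351e-01, -1.09150721e-03,  3.25489997e-04,
         7.74766620e-04],
       [-6.45908296e-04, -3.08057789e-01,  9.51367427e-01,
        -1.42464298e-01],
       [ 0.00000000e+00,  0.00000000e+00,  0.00000000e+00,
         1.00000000e+00]])}
```

View pics/top0.png

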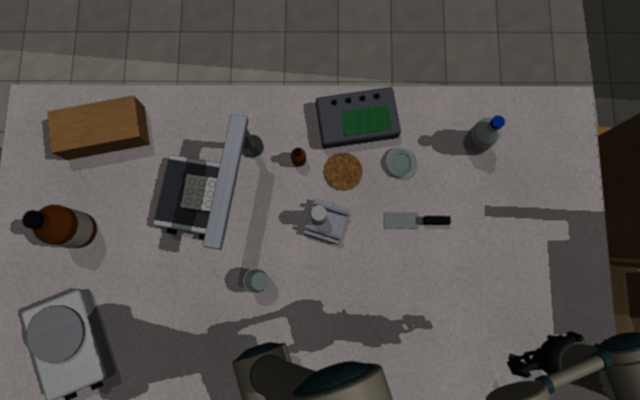

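View pics/scene0.png

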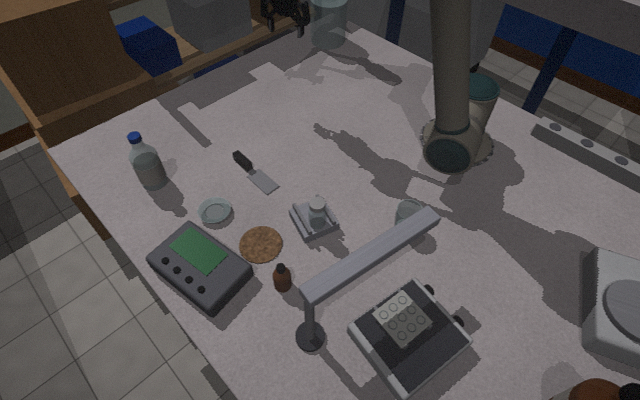

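The top view shows the lifter at about (417,220), stand with jar at (325,220), mat at (343,171), warmer with plate at (195,192), lamp bar from (238,117) to (213,247), with bottle, dish and beaker nearby. The scene view agrees. I'll enlarge both views to measure.

```bash
cat > h.py <<'E'
import numpy as np, cv2
from scipy.spatial.transform import Rotation as R
def rot(q): return R.from_quat([q[1],q[2],q[3],q[0]])
def load(n): return np.load(f"pics/{n}.npy",allow_pickle=True).item()
def cam(d):
    f=200/np.tan(np.radians(d["fovy"])/2)
    if "origin" in d: return f,d["cx"],d["cy"],np.array(d["origin"]),rot(d["orientation"]).as_matrix()
    s=d["state"]; T=np.eye(4); T[:3,:3]=rot(s["ee_rot"]).as_matrix(); T[:3,3]=s["position"]; T=T@d["tool_from_camera"]
    return f,d["cx"],d["cy"],T[:3,3],T[:3,:3]
def pix2w(d,uv,z):
    f,cx,cy,o,M=cam(d); uv=np.atleast_2d(uv).astype(float)
    r=np.c_[(uv[:,0]-cx)/f,(uv[:,1]-cy)/f,np.ones(len(uv))]@M.T
    return o+r*((z-o[2])/r[:,2])[:,None]
def w2pix(d,P):
    f,cx,cy,o,M=cam(d); c=(np.atleast_2d(P)-o)@M
    return np.c_[cx+f*c[:,0]/c[:,2],cy+f*c[:,1]/c[:,2]]
def snap(n,name):
    from rig import status,get_image
    s=status.get_state(); d=get_image(n); d["state"]=s
    np.save(f"pics/{name}.npy",d,allow_pickle=True); return d
def crop(d,x0,y0,w,h,s,out,gamma=.7,tick=20):
    im=cv2.resize(d["pixels"][y0:y0+h,x0:x0+w,::-1],None,fx=s,fy=s,interpolation=cv2.INTER_CUBIC)
    im=(255*(im/255.)**gamma).astype(np.uint8)
    for u in range(-(-x0//tick)*tick,x0+w,tick): cv2.putText(im,str(u),(int((u-x0+.5)*s),8),0,.3,(0,0,255)); cv2.line(im,(int((u-x0+.5)*s),10),(int((u-x0+.5)*s),16),(0,0,255),1)
    for v in range(-(-y0//tick)*tick,y0+h,tick): cv2.putText(im,str(v),(0,int((v-y0+.5)*s)),0,.3,(0,0,255)); cv2.line(im,(20,int((v-y0+.5)*s)),(26,int((v-y0+.5)*s)),(0,0,255),1)
    cv2.imwrite(out,im)
E
python3 - <<'E'
from h import *
d=load("top0")
crop(d,145,105,315,195,2.5,"pics/topc.png")
for n,p,z in [("liftc",(417,220),.0),("handle",(436,220),.03),("mat",(343,171),.004),("jar",(319,213),.115),("plate",(198,192),.071),("bar1",(238,117),.226),("bar2",(213,247),.226),("beaker",(257,280),.08),("dish",(400,162),.016),("bot",(298,155),.09)]:
    print(n,pix2w(d,p,z).round(3))
E
```

```text
liftc [[ 0.557 -0.335  0.   ]]
handle [[ 0.553 -0.38   0.03 ]]
mat [[ 0.694 -0.131  0.004]]
jar [[ 0.556 -0.066  0.115]]
plate [[0.617 0.256 0.071]]
bar1 [[0.768 0.128 0.226]]
bar2 [[0.459 0.173 0.226]]
beaker [[0.388 0.091 0.08 ]]
dish [[ 0.717 -0.289  0.016]]
bot [[ 0.715 -0.008  0.09 ]]
```

View pics/topc.png

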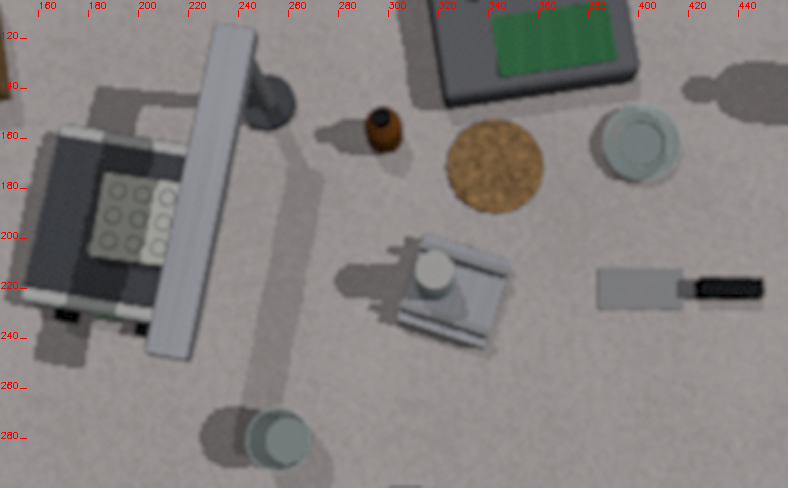

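The crop sharpens the layout: lifter blade (380–415, 212–228) pointing left (+y), stand rails running from (312,201) to (347,215), and the spot plate partly hidden by the lamp bar. Next I'll check the wrist geometry for the leaned grasp.

Run:
```python
from h import *
def wr(q1,a,Rt,sg=1):
    M=R.from_euler('ZY',[q1,a]).inv()*Rt
    e=M.as_euler('ZYZ'); return e[0]*sg, e[1], (e[2]-np.pi/2+np.pi)%(2*np.pi)-np.pi
def tool(yaw,lean,opt):
    xd=np.array([np.cos(yaw),np.sin(yaw),0]);yd=np.array([-xd[1],xd[0],0])
    z=np.sin(lean)*xd-np.cos(lean)*np.array([0,0,1]); y=-yd if opt==1 else yd
    return R.from_matrix(np.c_[np.cross(y,z),y,z])
for nm,p,yaw in [("lift",(.55,-.38),90),("warm",(.60,.163),82),("stand",(.50,-.17),70)]:
  for lean in (40,):
   for a in (1.4,1.7,2.0):
    Rt=tool(np.radians(yaw),np.radians(lean),1)
    z=Rt.as_matrix()[:,2]; w=np.array([*p,.1])-z*.25; q1=np.arctan2(w[1],w[0])
    print(nm,lean,a,round(q1,2),[np.round(wr(q1,a,tool(np.radians(yaw),np.radians(lean),o)),2) for o in (1,2)])
```

```text
lift 40 1.4 -0.78 [array([ 0.59,  2.18, -0.54]), array([0.59, 2.18, 2.6 ])]
lift 40 1.7 -0.78 [array([ 0.51,  1.93, -0.72]), array([0.51, 1.93, 2.43])]
lift 40 2.0 -0.78 [array([ 0.48,  1.66, -0.86]), array([0.48, 1.66, 2.28])]
warm 40 1.4 0.01 [array([0.69, 1.61, 0.22]), array([ 0.69,  1.61, -2.92])]
warm 40 1.7 0.01 [array([0.7 , 1.38, 0.03]), array([ 0.7 ,  1.38, -3.11])]
warm 40 2.0 0.01 [array([ 0.77,  1.15, -0.18]), array([0.77, 1.15, 2.96])]
stand 40 1.4 -0.62 [array([ 0.71,  1.88, -0.1 ]), array([0.71, 1.88, 3.04])]
stand 40 1.7 -0.62 [array([ 0.67,  1.65, -0.29]), array([0.67, 1.65, 2.85])]
stand 40 2.0 -0.62 [array([ 0.68,  1.41, -0.48]), array([0.68, 1.41, 2.66])]
```

```bash
cat >> h.py <<'E'
def tool(yaw,lean):
    """tool pose leaning back; tool x ahead (yaw), lean in deg"""
    yaw,lean=np.radians([yaw,lean]); xd=np.array([np.cos(yaw),np.sin(yaw),0]); yd=np.array([-xd[1],xd[0],0])
    z=np.sin(lean)*xd-np.cos(lean)*np.array([0,0,1]); return R.from_matrix(np.c_[np.cross(-yd,z),-yd,z])
def rows(p0,R0,p1,R1,n,ease=False,dec=3):
    """n rows in move units; prints them, returns final pose after rounding"""
    t=np.linspace(0,1,n+1)
    if ease: t=t*t*(3-2*t)
    rv=(R0.inv()*R1).as_rotvec(); p=np.array(p0,float); Rc=R0; X=[];W=[]
    p0=p.copy(); p1=np.array(p1,float)
    for i in range(n):
        pt=p0+(p1-p0)*t[i+1]; Rt=R0*R.from_rotvec(rv*t[i+1])
        x=np.round(Rc.inv().apply(pt-p)/.3,dec)+0.; w=np.round(np.degrees((Rc.inv()*Rt).as_rotvec())/60,dec)+0.
        X.append(x.tolist());W.append(w.tolist()); p=p+Rc.apply(x*.3); Rc=Rc*R.from_rotvec(np.radians(w*60))
    for i in range(0,n,8): print("xyz",str(X[i:i+8]).replace(' ',''),"\nrot",str(W[i:i+8]).replace(' ',''))
    m=max(np.linalg.norm(np.array(X),axis=1))*300; a=max(np.linalg.norm(np.array(W),axis=1))*60
    print("max step mm %.1f deg %.1f"%(m,a),"end",p.round(4)); return p,Rc
def now():
    from rig import status
    s=status.get_state(); return s["position"],rot(s["ee_rot"]),s
E
python3 - <<'E'
from h import *
p,r,s=now()
p,r=rows(p,r,[.50,-.31,.27],tool(72,0),8)
rows(p,r,[.545,-.08,.27],tool(72,0),4)
E
```

```text
xyz [[0.133,-0.033,-0.016],[0.136,-0.02,-0.017],[0.136,-0.006,-0.016],[0.137,0.008,-0.016],[0.136,0.022,-0.017],[0.132,0.035,-0.016],[0.128,0.049,-0.016],[0.123,0.061,-0.017]] 
rot [[0.0,0.0,-0.097],[0.0,0.0,-0.097],[0.0,0.0,-0.097],[-0.001,0.0,-0.098],[0.0,0.0,-0.097],[0.0,-0.001,-0.097],[0.0,0.0,-0.097],[0.0,0.0,-0.097]]
max step mm 41.6 deg 5.9 end [ 0.4999 -0.3098  0.27  ]
xyz [[0.194,-0.024,0.0],[0.193,-0.023,0.0],[0.194,-0.024,0.0],[0.194,-0.023,0.0]] 
rot [[0.0,0.0,0.0],[0.0,0.0,0.0],[0.0,0.0,0.0],[0.0,0.0,0.0]]
max step mm 58.6 deg 0.0 end [ 0.545 -0.08   0.27 ]
```

apply_moves(xyz=[[0.133, -0.033, -0.016], [0.136, -0.02, -0.017], [0.136, -0.006, -0.016], [0.137, 0.008, -0.016], [0.136, 0.022, -0.017], [0.132, 0.035, -0.016], [0.128, 0.049, -0.016], [0.123, 0.061, -0.017]], rot=[[0, 0, -0.097], [0, 0, -0.097], [0, 0, -0.097], [-0.001, 0, -0.098], [0, 0, -0.097], [0, -0.001, -0.097], [0, 0, -0.097], [0, 0, -0.097]], hand=[1, 1, 1, 1, 1, 1, 1, 1])

```text
clock: 1.15
position: [0.5009, -0.3091, 0.2704]
ee_rot: [0.0, 0.808, 0.589, -0.001]
contact_force: [0.2, -0.1, 0.7]
width: 0.085
gripper_force: 0.0
```

apply_moves(xyz=[[0, 0, 0], [0, 0, 0]], rot=[[0, 0, 0], [0, 0, 0]], hand=[1, 1])

```text
clock: 1.4
position: [0.4996, -0.3102, 0.2701]
ee_rot: [0.0, 0.809, 0.588, -0.001]
contact_force: [-0.5, -1.0, -0.3]
width: 0.0857
gripper_force: 0.0
```

```bash
python3 -c "
from h import *
snap('wrist','wA')"
```

apply_moves(xyz=[[0.194, -0.024, 0], [0.193, -0.023, 0], [0.194, -0.024, 0], [0.194, -0.023, 0], [0, 0, 0], [0, 0, 0]], rot=[[0, 0, 0], [0, 0, 0], [0, 0, 0], [0, 0, 0], [0, 0, 0], [0, 0, 0]], hand=[1, 1, 1, 1, 1, 1])

```text
clock: 2.2
position: [0.5447, -0.0815, 0.2701]
ee_rot: [0.001, 0.809, 0.587, -0.001]
contact_force: [1.2, -0.4, 0.4]
width: 0.0854
gripper_force: 0.0
```

```bash
python3 -c "
from h import *
d=snap('wrist','wB'); e=load('wA')
for k in (e,d): print(k['state']['clock'],k['state']['position'],k['state']['qpos'].round(3),k['state']['qd'].round(3))
im=np.vstack([e['pixels'],d['pixels']])
cv2.imwrite('pics/wAB.png',cv2.resize(im,(480,600))[:,:,::-1])"
```

```text
1.4 [ 0.4996088  -0.31019829  0.27011269] [-0.673  0.277  1.407 -0.002  1.457 -0.358] [-0.021 -0.005  0.005 -0.     0.    -0.002]
2.2 [ 0.54467949 -0.08149352  0.27009874] [-0.273  0.22   1.487 -0.003  1.435  0.043] [-0.023  0.004 -0.004  0.003  0.     0.001]
```

View pics/wAB.png

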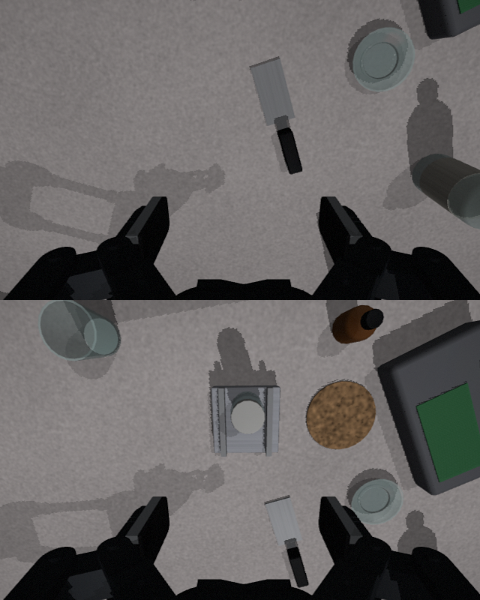

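wA (upper) shows the lifter, blade end at about (354,83) and handle end at (395,225) in full pixels. wB (lower) shows the stand at (327,160) with the jar cap at (331,155), the mat at (455,152), bottle, dish and beaker. I'll segment these by colour and check with an overlay.

```bash
cat >> h.py <<'E'
from scipy.optimize import minimize
def box(x0,x1,y0,y1,z0,z1): return np.array([[x,y,z] for x in (x0,x1) for y in (y0,y1) for z in (z0,z1)])
def place(P,x,y,yaw,z=0): 
    c,s=np.cos(yaw),np.sin(yaw); P=np.asarray(P); return np.c_[x+c*P[:,0]-s*P[:,1],y+s*P[:,0]+c*P[:,1],P[:,2]+z]
def sil(d,P,S=4):
    h=cv2.convexHull(((w2pix(d,P))*16*1).astype(np.float32)).astype(np.int32)
    m=np.zeros((400,640),np.uint8); cv2.fillConvexPoly(m,h,255,cv2.LINE_AA,4); return m
def fit(d,mask,P,x0,z=0):
    m=mask.astype(float)/255
    def c(v):
        s=sil(d,place(P,v[0],v[1],v[2],z)).astype(float)/255; return np.abs(s-m).sum()/m.sum()
    st=np.array(x0)+np.vstack([np.zeros(3),np.diag([.006,.006,.06])])
    for _ in range(3):
        r=minimize(c,x0,method="Nelder-Mead",options=dict(initial_simplex=st,xatol=1e-4,fatol=1e-4)); x0=r.x
        st=x0+np.vstack([np.zeros(3),np.diag([-.003,.003,-.03])])
    return r.x,r.fun
def draw(im,d,P,off,s,col):
    h=cv2.convexHull(w2pix(d,P).astype(np.float32))[:,0]; h=((h-off+.5)*s).astype(int); cv2.polylines(im,[h],True,col,1)
E
python3 - <<'E'
from h import *
A=load("wA");B=load("wB")
g=cv2.cvtColor(A["pixels"],cv2.COLOR_RGB2GRAY); roi=np.zeros_like(g); roi[165:235,365:405]=1
m=((g<50)&(roi>0)).astype(np.uint8)*255
# handle first
guess=[*pix2w(A,(386,200),.015)[0][:2],np.radians(95)]
lx,f=fit(A,m,box(-.035,.035,-.011,.011,0,.03),guess); print("lifter",lx[:2].round(4),np.degrees(lx[2]).round(2),f.round(3),(m>0).sum())
# mat
hsv=cv2.cvtColor(B["pixels"],cv2.COLOR_RGB2HSV); 
mm=((hsv[...,0]>8)&(hsv[...,0]<25)&(hsv[...,1]>90)).astype(np.uint8); mm[:, :400]=0; mm[:90]=0; mm[230:]=0; mm[:,510:]=0
ys,xs=np.where(mm); (c,ax,an)=cv2.fitEllipse(cv2.convexHull(np.c_[xs,ys].astype(np.int32))); mat=pix2w(B,c,.004)[0]; print("mat",c,ax,mat.round(4))
# jar cap
gb=cv2.cvtColor(B["pixels"],cv2.COLOR_RGB2GRAY); jm=(gb>np.percentile(gb[145:160,320:342],50)-18).astype(np.uint8); jm[:,:305]=0;jm[:,358:]=0;jm[:125]=0;jm[185:]=0
n,l,st,ce=cv2.connectedComponentsWithStats(jm); k=l[154,331]; jar=pix2w(B,ce[k],.115)[0]; print("jarcap",st[k],ce[k],jar.round(4))
np.save("pics/jar.npy",jar)
s=4; o=np.array([335,70]); im=cv2.resize(A["pixels"][70:240,335:415,::-1],None,fx=s/1.2,fy=s/1.2,interpolation=cv2.INTER_CUBIC); s1=s/1.2
im=(255*(im/255.)**.6).astype(np.uint8)
draw(im,A,place(box(-.035,.035,-.011,.011,0,.03),*lx),o,s1,(0,0,255)); draw(im,A,place(box(.047,.14,-.023,.023,0,.003),*lx),o,s1,(0,255,0))
o=np.array([265,100]); im2=cv2.resize(B["pixels"][100:220,265:385,::-1],None,fx=4.2,fy=4.2,interpolation=cv2.INTER_CUBIC); im2=(255*(im2/255.)**.6).astype(np.uint8)
for u in range(280,385,20): cv2.putText(im2,str(u),(int((u-265+.5)*4.2),8),0,.3,(0,0,255))
for v in range(100,220,20): cv2.putText(im2,str(v),(0,int((v-100+.5)*4.2)),0,.3,(0,0,255))
cv2.circle(im2,(int((ce[k][0]-265+.5)*4.2),int((ce[k][1]-100+.5)*4.2)),3,(0,0,255),-1)
H=max(im.shape[0],im2.shape[0]); pad=lambda i:cv2.copyMakeBorder(i,0,H-i.shape[0],0,0,0); cv2.imwrite("pics/fitAB.png",np.hstack([pad(im),pad(im2)]))
E
```

```text
lifter [ 0.5521 -0.386 ] 91.96 0.168 1168
mat (454.2497863769531, 153.0919647216797) (85.68694305419922, 95.84527587890625) [ 0.691  -0.1294  0.004 ]
jarcap [ 305  135   48   50 1828] [330.49835886 160.41247265] [ 0.5542 -0.069   0.115 ]
```

View pics/fitAB.png

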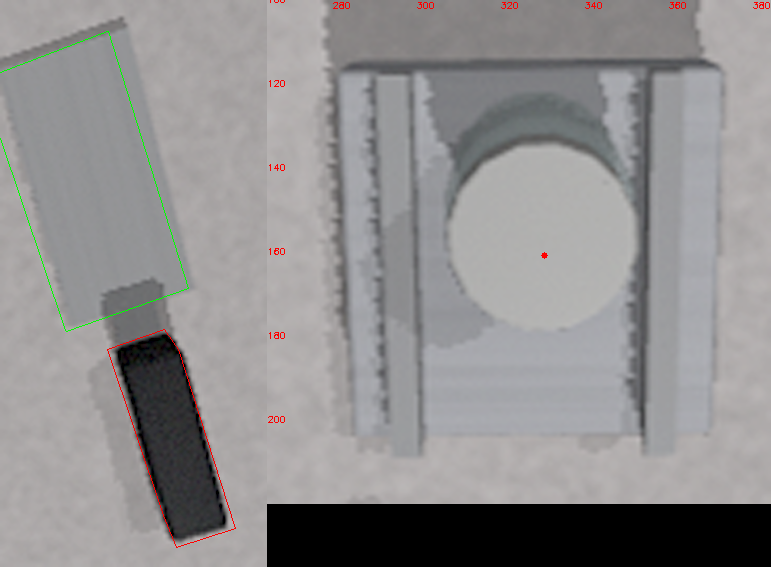

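The handle mask fit is biased (blade outline is off by 2–3°). The true blade corners in the crop are (124,19), (190,289) and (66,329). The jar cap is centred at crop (543,235), and the rail-top corners are (376,73), (413,73), (390,456), (424,456) and (652,70), (684,70), (643,453), (675,453). I'll refit from these points.

Run:
```python
from h import *
from scipy.optimize import least_squares
A=load("wA");B=load("wB")
def solve(d,uv,P,x0,w=1):
    f=lambda v:((w2pix(d,place(P,*v))-uv)*np.reshape(w,(-1,1))).ravel()
    r=least_squares(f,x0); return r.x,f(r.x).reshape(-1,2)
s=4/1.2
uv=np.array([[124,19],[190,289],[66,329],[173,541],[227,526]])/s-.5+[335,70]
P=[[.14,-.023,.003],[.047,-.023,.003],[.047,.023,.003],[-.035,.011,.03],[-.035,-.011,.03]]
lx,e=solve(A,uv,P,[.552,-.386,np.radians(94)],[1,1,1,.5,.5]); print("lifter",lx[:2].round(4),np.degrees(lx[2]).round(2),e.round(1).tolist())
q=lambda a:(np.array(a)-[267,0])/4.2-.5+[265,100]
uv=q([[376,73],[413,73],[390,456],[424,456],[652,70],[684,70],[643,453],[675,453]])
P=[[.05,.038,.046],[.05,.030,.046],[-.05,.038,.046],[-.05,.030,.046],[.05,-.030,.046],[.05,-.038,.046],[-.05,-.030,.046],[-.05,-.038,.046]]
sx,e=solve(B,uv,P,[.54,-.08,np.radians(70)]); print("stand",sx[:2].round(4),np.degrees(sx[2]).round(2),e.round(1).tolist())
jar=pix2w(B,q([543,235.5]),.115)[0]; print("jar",jar.round(4))
# jar in top view for cross check
print(pix2w(load("top0"),(318.6,213.8),.115).round(4), place([[*(jar[:2]-sx[:2]),0]],0,0,-sx[2]).round(4))
p,r,st=now()
T=tool(72,0); g=[jar[0],jar[1],.062]
p,r=rows(p,r,[g[0],g[1],.062],T,6)
```

```text
lifter [ 0.5511 -0.3845] 89.44 [[-0.3, 1.5], [0.3, -0.7], [0.4, -1.4], [-0.7, 0.5], [0.2, 0.2]]
stand [ 0.5466 -0.0862] 72.36 [[0.0, -0.1], [-1.0, -0.2], [0.2, -0.0], [-0.8, -0.1], [0.3, 0.1], [0.4, -0.0], [0.7, 0.2], [0.2, 0.2]]
jar [ 0.5553 -0.0648  0.115 ]
[[ 0.5544 -0.0645  0.115 ]] [[ 0.023  -0.0018  0.    ]]
xyz [[0.011,0.003,0.116],[0.011,0.002,0.115],[0.011,0.003,0.116],[0.011,0.002,0.115],[0.011,0.003,0.116],[0.011,0.002,0.115]] 
rot [[0.0,0.0,0.0],[0.0,0.001,-0.001],[0.0,0.0,0.0],[0.0,0.001,0.0],[0.0,0.0,-0.001],[0.001,0.001,0.0]]
max step mm 35.0 deg 0.1 end [ 0.5552 -0.0649  0.0621]
```

apply_moves(xyz=[[0.011, 0.003, 0.116], [0.011, 0.002, 0.115], [0.011, 0.003, 0.116], [0.011, 0.002, 0.115], [0.011, 0.003, 0.116], [0.011, 0.002, 0.115], [0, 0, 0]], rot=[[0, 0, 0], [0, 0.001, -0.001], [0, 0, 0], [0, 0.001, 0], [0, 0, -0.001], [0.001, 0.001, 0], [0, 0, 0]], hand=[1, 1, 1, 1, 1, 1, 1], force=40)

```text
clock: 3.12
position: [0.5533, -0.0644, 0.0598]
ee_rot: [-0.003, 0.809, 0.588, -0.002]
contact_force: [0.0, 0.8, 0.8]
width: 0.0853
gripper_force: 0.0
```

apply_moves(xyz=[[0, 0, 0], [0, 0, 0], [0, 0, 0], [0, 0, 0], [0, 0, 0], [0, 0, 0]], rot=[[0, 0, 0], [0, 0, 0], [0, 0, 0], [0, 0, 0], [0, 0, 0], [0, 0, 0]], hand=[-1, -1, -1, -1, -1, -1], force=40)

```text
clock: 3.88
position: [0.5566, -0.0635, 0.0641]
ee_rot: [0.001, 0.808, 0.589, 0.001]
contact_force: [-1.4, -0.5, 6.2]
width: 0.0424
gripper_force: 40.6
```

Run:
```python
from h import *
B=load("wB")
print(pix2w(B,[(507,93),(540,175),(573,257)],.0).round(3).tolist(),pix2w(B,[(507,93),(540,175),(573,257)],.06).round(3).tolist())
p,r,st=now(); print(st["width"],st["gripper_force"],p)
# lift, carry, lower (jar held with base 32 mm below TCP)
u=p+[0,0,.085]
p,r=rows(p,r,u,tool(72,0),4)
p,r=rows(p,r,[.684,-.128,u[2]],tool(40,0),6,True)
rows(p,r,[.684,-.128,.004+.032+.0015],tool(40,0),6,True)
```

```text
[[0.763, -0.081, 0.0], [0.787, -0.19, 0.0], [0.814, -0.317, 0.0]] [[0.735, -0.07, 0.06], [0.755, -0.163, 0.06], [0.778, -0.272, 0.06]]
0.042410891719773594 40.628794470685534 [ 0.55661588 -0.06353671  0.06410505]
xyz [[0.0,0.0,-0.071],[0.0,0.0,-0.071],[0.0,0.0,-0.07],[0.0,0.001,-0.071]] 
rot [[0.001,0.0,0.001],[0.0,-0.001,0.0],[0.001,0.0,0.001],[0.001,0.0,0.0]]
max step mm 21.3 deg 0.1 end [ 0.5567 -0.0636  0.149 ]
xyz [[-0.005,0.035,0.0],[-0.01,0.087,0.0],[-0.001,0.115,0.0],[0.014,0.113,0.0],[0.022,0.086,0.0],[0.013,0.032,0.0]] 
rot [[0.0,0.0,0.04],[0.0,0.0,0.098],[0.0,0.0,0.129],[0.0,0.0,0.128],[0.0,0.0,0.099],[0.0,0.0,0.04]]
max step mm 34.5 deg 7.7 end [ 0.6839 -0.1279  0.149 ]
xyz [[0.0,0.0,0.028],[0.0,0.0,0.068],[0.0,0.0,0.09],[0.0,0.0,0.089],[0.0,0.0,0.069],[0.0,0.0,0.028]] 
rot [[0.0,0.0,0.0],[0.0,0.0,0.0],[0.0,0.0,0.0],[0.0,0.0,0.0],[0.0,0.0,0.0],[0.0,0.0,0.0]]
max step mm 27.0 deg 0.0 end [ 0.6839 -0.1279  0.0374]
```

apply_moves(xyz=[[0, 0, -0.071], [0, 0, -0.071], [0, 0, -0.07], [0, 0, -0.071], [-0.005, 0.035, 0], [-0.01, 0.087, 0], [-0.001, 0.115, 0], [0.014, 0.113, 0]], rot=[[0, 0, 0], [0, 0, 0], [0, 0, 0], [0, 0, 0], [0, 0, 0.04], [0, 0, 0.098], [0, 0, 0.129], [0, 0, 0.128]], hand=[-1, -1, -1, -1, -1, -1, -1, -1])

```text
clock: 4.88
position: [0.6507, -0.1108, 0.1476]
ee_rot: [-0.0, 0.913, 0.408, 0.001]
contact_force: [-0.4, 0.6, -0.7]
width: 0.0424
gripper_force: 41.1
```

apply_moves(xyz=[[0.022, 0.086, 0], [0.013, 0.032, 0], [0, 0, 0.028], [0, 0, 0.068], [0, 0, 0.084], [0, 0, 0.083], [0, 0, 0.069], [0, 0, 0.028]], rot=[[0, 0, 0.099], [0, 0, 0.04], [0, 0, 0], [0, 0, 0], [0, 0, 0], [0, 0, 0], [0, 0, 0], [0, 0, 0]], hand=[-1, -1, -1, -1, -1, -1, -1, -1])

```text
clock: 5.88
position: [0.6808, -0.126, 0.038]
ee_rot: [-0.002, 0.939, 0.343, -0.001]
contact_force: [-9.0, 3.7, 34.2]
width: 0.0423
gripper_force: 44.5
```

apply_moves(xyz=[[0, 0, 0], [0, 0, 0]], rot=[[0, 0, 0], [0, 0, 0]], hand=[-1, -1])

```text
clock: 6.12
position: [0.6831, -0.1269, 0.0396]
ee_rot: [-0.0, 0.939, 0.343, 0.001]
contact_force: [-0.1, 0.7, -0.2]
width: 0.0422
gripper_force: 41.1
```

apply_moves(xyz=[[0, 0, 0.003], [0, 0, 0.003], [0, 0, 0], [0, 0, 0], [0, 0, 0], [0, 0, 0], [0, 0, 0]], rot=[[0, 0, 0], [0, 0, 0], [0, 0, 0], [0, 0, 0], [0, 0, 0], [0, 0, 0], [0, 0, 0]], hand=[-1, -1, -1, 0.6, 0.6, 0.6, 0.6])

```text
clock: 7.0
position: [0.6829, -0.1271, 0.037]
ee_rot: [-0.001, 0.939, 0.343, 0.0]
contact_force: [-0.0, -0.4, 0.5]
width: 0.0682
gripper_force: 0.0
```

Run:
```python
from h import *
p,r,st=now(); print(st["width"],st["contact_force"].round(1),p.round(4))
u=p+[0,0,.15]
p,r=rows(p,r,u,tool(40,0),6,True)
# survey the warmer: look under bar, camera raised; tool x = lifter way
print("survey"); p,r=rows(p,r,[.575,.03,.26],tool(60,15),8)
# lifter pre-grasp from there
```

```text
0.06824561833844098 [-0.  -0.4  0.5] [ 0.6829 -0.1271  0.037 ]
xyz [[0.0,0.0,-0.037],[0.0,0.0,-0.093],[0.0,0.0,-0.12],[0.0,0.0,-0.12],[0.0,0.0,-0.093],[0.0,0.0,-0.037]] 
rot [[0.0,0.0,0.0],[0.0,0.0,0.0],[-0.001,0.0,0.001],[0.0,-0.001,0.0],[0.0,0.0,0.0],[0.0,0.0,0.0]]
max step mm 36.0 deg 0.1 end [ 0.6829 -0.1272  0.187 ]
survey
xyz [[0.008,-0.079,-0.03],[0.012,-0.079,-0.03],[0.016,-0.078,-0.029],[0.021,-0.078,-0.027],[0.025,-0.077,-0.027],[0.029,-0.076,-0.025],[0.033,-0.074,-0.024],[0.037,-0.074,-0.022]] 
rot [[0.005,0.031,-0.041],[0.006,0.031,-0.042],[0.005,0.031,-0.041],[0.006,0.031,-0.042],[0.005,0.031,-0.041],[0.006,0.031,-0.041],[0.005,0.031,-0.042],[0.005,0.03,-0.041]]
max step mm 25.7 deg 3.2 end [0.5749 0.03   0.26  ]
```

Run:
```python
from h import *
rows([.6829,-.1272,.187],tool(40,0),[.60,.19,.335],tool(80,0),8)
```

```text
xyz [[0.058,-0.123,-0.062],[0.07,-0.118,-0.061],[0.079,-0.112,-0.062],[0.088,-0.104,-0.062],[0.097,-0.096,-0.061],[0.105,-0.087,-0.062],[0.113,-0.078,-0.062],[0.118,-0.067,-0.061]] 
rot [[0.0,0.0,-0.083],[0.0,0.0,-0.084],[0.0,0.0,-0.083],[0.0,0.0,-0.083],[0.0,0.0,-0.084],[0.0,0.0,-0.083],[0.0,0.0,-0.083],[0.0,0.0,-0.084]]
max step mm 45.2 deg 5.0 end [0.6    0.1898 0.3349]
```

apply_moves(xyz=[[0, 0, -0.037], [0, 0, -0.093], [0, 0, -0.12], [0, 0, -0.12], [0, 0, -0.093], [0, 0, -0.037]], rot=[[0, 0, 0], [0, 0, 0], [0, 0, 0], [0, 0, 0], [0, 0, 0], [0, 0, 0]], hand=[0.6, 0.6, 0.6, 0.6, 0.6, 0.6])

```text
clock: 7.75
position: [0.6839, -0.1276, 0.1903]
ee_rot: [0.001, 0.939, 0.343, 0.002]
contact_force: [0.9, -0.0, -0.6]
width: 0.0684
gripper_force: 0.0
```

apply_moves(xyz=[[0.058, -0.123, -0.062], [0.07, -0.118, -0.061], [0.079, -0.112, -0.062], [0.088, -0.104, -0.062], [0.097, -0.096, -0.061], [0.105, -0.087, -0.062], [0.113, -0.078, -0.062], [0.118, -0.067, -0.061]], rot=[[0, 0, -0.083], [0, 0, -0.084], [0, 0, -0.083], [0, 0, -0.083], [0, 0, -0.084], [0, 0, -0.083], [0, 0, -0.083], [0, 0, -0.084]], hand=[0.6, 0.6, 0.6, 0.6, 0.6, 0.6, 0.6, 0.6])

```text
clock: 8.75
position: [0.5988, 0.1906, 0.3356]
ee_rot: [-0.001, 0.765, 0.644, 0.0]
contact_force: [-0.0, 0.4, -1.0]
width: 0.0682
gripper_force: 0.0
```

apply_moves(xyz=[[0, 0, 0], [0, 0, 0], [0, 0, 0]], rot=[[0, 0, 0], [0, 0, 0], [0, 0, 0]], hand=[0.6, 0.6, 0.6])

```text
clock: 9.12
position: [0.5996, 0.1882, 0.3345]
ee_rot: [-0.001, 0.766, 0.643, -0.0]
contact_force: [-1.3, -1.0, 0.7]
width: 0.0683
gripper_force: 0.0
```

Run:
```python
from h import *
d=snap("wrist","wC"); print(d["state"]["position"],d["state"]["qpos"].round(2))
t=snap("top","top1")
a=w2pix(d,[[.617,.256,.071]])[0]; print(a)
x0,y0=max(0,int(a[0]-150)),max(0,int(a[1]-95)); print(x0,y0)
crop(d,x0,y0,300,200,2.6,"pics/wC.png",.65)
```

```text
[0.5996342  0.18823018 0.33454026] [0.19 0.33 1.18 0.   1.63 0.37]
[329.96975515  92.43695604]
179 0
```

View pics/wC.png

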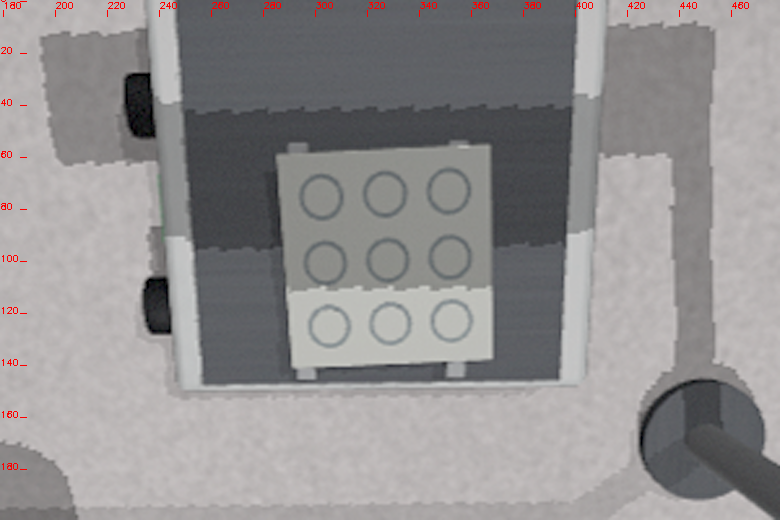

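The view over the bar shows the plate's top corners at crop (277,154), (490,145), (293,367) and (492,358). The rail ends stick out at (297–316,379), (446–467,376), (289–308,143) and (450–469,140).

Run:
```python
from h import *
from scipy.optimize import least_squares
C=load("wC")
def solve(d,uv,P,x0):
    f=lambda v:(w2pix(d,place(P,*v))-uv).ravel()
    r=least_squares(f,x0); return r.x,f(r.x).reshape(-1,2)
q=lambda a:np.array(a)/2.6-.5+[179,0]
P=[[.05,.038,.066],[.05,.03,.066],[.05,-.03,.066],[.05,-.038,.066],[-.05,.038,.066],[-.05,.03,.066],[-.05,-.03,.066],[-.05,-.038,.066]]
uv=q([[289,143],[308,142],[450,140],[469,139],[297,379],[316,379],[446,377],[467,376]])
w,e=solve(C,uv,P,[.617,.256,1.43]); print("warmer",w[:2].round(4),np.degrees(w[2]).round(2),e.round(1).tolist())
P=[[.045,.045,.071],[.045,-.045,.071],[-.045,.045,.071],[-.045,-.045,.071]]
s,e=solve(C,q([[277,154],[490,145],[293,367],[492,358]]),P,[.617,.256,1.43]); print("plate",s[:2].round(4),np.degrees(s[2]).round(2),e.round(1).tolist())
print("plate in warmer",place([[*(s[:2]-w[:2]),0]],0,0,-w[2]).round(4))
print("jar top px", w2pix(load("top1"),[[.683,-.127,.089]]).round(0))
```

```text
warmer [0.6096 0.2477] 80.69 [[-0.1, -0.3], [-0.2, 0.0], [-0.0, 0.0], [-0.0, 0.3], [0.5, -0.1], [-0.0, -0.2], [0.6, -0.1], [-0.7, 0.2]]
plate [0.6132 0.249 ] 82.46 [[-0.4, -0.3], [0.5, -0.7], [-0.4, 0.6], [0.2, 0.7]]
plate in warmer [[ 0.0018 -0.0034  0.    ]]
jar top px [[343. 167.]]
```

Run:
```python
from h import *
p,r,_=now(); L=np.array([.5511,-.3845]); yaw=89.44; T=tool(yaw,43)
G=np.array([*place([[-.005,0,0]],*L,np.radians(yaw))[0][:2],.009]); pre=G-.1*T.as_matrix()[:,2]; print(G,pre)
p,r=rows(p,r,[.565,-.25,.32],tool(85,15),10)
p,r=rows(p,r,pre,T,10,True)
p,r=rows(p,r,G,T,8,True)
```

```text
[ 0.55105113 -0.38949976  0.009     ] [ 0.55038457 -0.45769634  0.08213537]
xyz [[-0.146,0.014,0.005],[-0.146,0.013,0.001],[-0.146,0.011,-0.003],[-0.146,0.01,-0.007],[-0.146,0.009,-0.01],[-0.146,0.008,-0.015],[-0.145,0.006,-0.018],[-0.145,0.005,-0.021]] 
rot [[0.001,0.025,-0.008],[0.001,0.025,-0.009],[0.001,0.025,-0.008],[0.001,0.025,-0.008],[0.001,0.024,-0.009],[0.001,0.025,-0.008],[0.001,0.025,-0.008],[0.001,0.025,-0.009]]
xyz [[-0.145,0.004,-0.026],[-0.143,0.002,-0.03]] 
rot [[0.001,0.025,-0.008],[0.001,0.025,-0.008]]
max step mm 44.2 deg 1.6 end [ 0.5649 -0.25    0.3201]
xyz [[-0.025,0.0,0.016],[-0.067,0.001,0.044],[-0.101,0.001,0.061],[-0.127,0.001,0.066],[-0.142,-0.001,0.064],[-0.147,-0.001,0.053],[-0.138,-0.003,0.039],[-0.116,-0.003,0.024]] 
rot [[0.001,0.013,-0.002],[0.003,0.036,-0.005],[0.004,0.052,-0.007],[0.005,0.063,-0.009],[0.005,0.069,-0.01],[0.005,0.069,-0.01],[0.005,0.064,-0.009],[0.004,0.052,-0.007]]
xyz [[-0.079,-0.003,0.012],[-0.029,-0.001,0.003]] 
rot [[0.003,0.035,-0.005],[0.001,0.013,-0.002]]
max step mm 46.9 deg 4.2 end [ 0.5504 -0.4578  0.0823]
xyz [[0.0,0.0,0.014],[0.0,0.0,0.038],[0.0,0.0,0.054],[0.0,0.0,0.061],[0.0,0.0,0.061],[0.0,0.0,0.054],[0.0,0.0,0.037],[0.0,0.0,0.015]] 
rot [[0.0,0.0,0.0],[0.0,0.0,0.0],[0.0,0.0,0.0],[0.0,0.0,0.0],[0.0,0.0,0.0],[0.0,0.0,0.0],[0.0,0.0,0.0],[0.0,0.0,0.0]]
max step mm 18.3 deg 0.0 end [ 0.551  -0.3895  0.0089]
```

apply_moves(xyz=[[-0.146, 0.014, 0.005], [-0.146, 0.013, 0.001], [-0.146, 0.011, -0.003], [-0.146, 0.01, -0.007], [-0.146, 0.009, -0.01], [-0.146, 0.008, -0.015], [-0.145, 0.006, -0.018], [-0.145, 0.005, -0.021]], rot=[[0.001, 0.025, -0.008], [0.001, 0.025, -0.009], [0.001, 0.025, -0.008], [0.001, 0.025, -0.008], [0.001, 0.024, -0.009], [0.001, 0.025, -0.008], [0.001, 0.025, -0.008], [0.001, 0.025, -0.009]], hand=[0.6, 0.6, 0.6, 0.6, 0.6, 0.6, 0.6, 0.6])

```text
clock: 10.22
position: [0.5719, -0.1634, 0.3232]
ee_rot: [-0.071, 0.739, 0.666, 0.078]
contact_force: [0.4, 0.2, -0.1]
width: 0.0687
gripper_force: 0.0
```

apply_moves(xyz=[[-0.145, 0.004, -0.026], [-0.143, 0.002, -0.03], [-0.025, 0, 0.016], [-0.067, 0.001, 0.044], [-0.101, 0.001, 0.061], [-0.127, 0.001, 0.066], [-0.142, -0.001, 0.064], [-0.147, -0.001, 0.053]], rot=[[0.001, 0.025, -0.008], [0.001, 0.025, -0.008], [0.001, 0.013, -0.002], [0.003, 0.036, -0.005], [0.004, 0.052, -0.007], [0.005, 0.063, -0.009], [0.005, 0.069, -0.01], [0.005, 0.069, -0.01]], hand=[0.6, 0.6, 0.6, 0.6, 0.6, 0.6, 0.6, 0.6])

```text
clock: 11.22
position: [0.5567, -0.3837, 0.1655]
ee_rot: [-0.2, 0.689, 0.665, 0.205]
contact_force: [0.3, -0.0, 0.5]
width: 0.0686
gripper_force: 0.0
```

apply_moves(xyz=[[-0.138, -0.003, 0.039], [-0.116, -0.003, 0.024], [-0.079, -0.003, 0.012], [-0.029, -0.001, 0.003], [0, 0, 0], [0, 0, 0], [0, 0, 0]], rot=[[0.005, 0.064, -0.009], [0.004, 0.052, -0.007], [0.003, 0.035, -0.005], [0.001, 0.013, -0.002], [0, 0, 0], [0, 0, 0], [0, 0, 0]], hand=[0.6, 0.6, 0.6, 0.6, 0.6, 0.6, 0.6])

```text
clock: 12.1
position: [0.5524, -0.4559, 0.0846]
ee_rot: [-0.257, 0.66, 0.656, 0.26]
contact_force: [-0.4, -1.0, -0.7]
width: 0.0682
gripper_force: 0.0
```

Run:
```python
from h import *
d=snap("wrist","wD"); p,r,s=now(); print(p.round(4),s["qpos"].round(2),(tool(89.44,43).inv()*r).as_rotvec(degrees=True).round(2))
L=(.5511,-.3845,np.radians(89.44))
im=d["pixels"][:,:,::-1].copy(); im=(255*(im/255.)**.6).astype(np.uint8)
draw(im,d,place(box(-.035,.035,-.011,.011,0,.03),*L),0,1,(0,0,255)); draw(im,d,place(box(.047,.14,-.023,.023,0,.003),*L),0,1,(0,255,0))
cv2.imwrite("pics/wD.png",im)
```

```text
[ 0.5523 -0.456   0.0844] [-0.99  0.92  0.92  0.42  1.93 -0.96] [-0.   -0.1  -0.24]
```

View pics/wD.png

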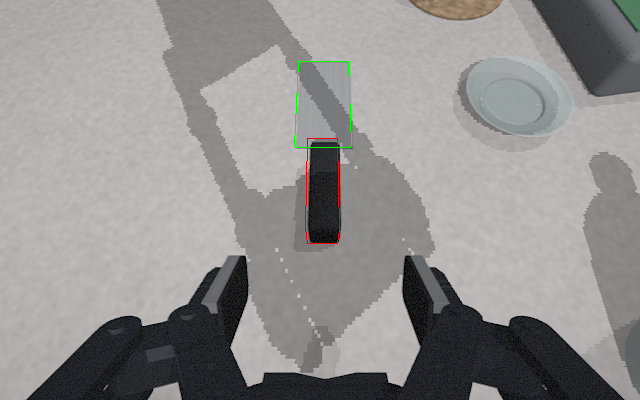

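The overlay matches the lifter in wD (handle 308–340 × 140–242, blade 297–352 × 62–148), so the lifter pose is good and I can descend along the tool axis.

Run:
```python
from h import *
p,r,_=now(); T=tool(89.44,43)
rows(p,r,[.5510,-.3895,.010],T,8,True)
```

```text
xyz [[0.0,0.0,0.014],[-0.001,-0.001,0.038],[-0.001,-0.001,0.053],[-0.001,-0.001,0.061],[-0.002,-0.001,0.061],[-0.001,-0.002,0.054],[0.0,0.0,0.037],[-0.001,-0.001,0.015]] 
rot [[0.0,0.0,0.0],[0.0,0.0,0.001],[0.0,0.001,0.0],[0.0,0.0,0.001],[0.0,0.0,0.001],[0.0,0.0,0.0],[0.0,0.001,0.001],[0.0,0.0,0.0]]
max step mm 18.3 deg 0.1 end [ 0.5509 -0.3895  0.0099]
```

apply_moves(xyz=[[0, 0, 0.014], [-0.001, -0.001, 0.038], [-0.001, -0.001, 0.053], [-0.001, -0.001, 0.061], [-0.002, -0.001, 0.061], [-0.001, -0.002, 0.054], [0, 0, 0.037], [-0.001, -0.001, 0.015]], rot=[[0, 0, 0], [0, 0, 0.001], [0, 0.001, 0], [0, 0, 0.001], [0, 0, 0.001], [0, 0, 0], [0, 0.001, 0.001], [0, 0, 0]], hand=[0.6, 0.6, 0.6, 0.6, 0.6, 0.6, 0.6, 0.6])

```text
clock: 13.15
position: [0.5502, -0.3892, 0.0077]
ee_rot: [-0.259, 0.661, 0.654, 0.261]
contact_force: [-1.5, -0.2, 0.0]
width: 0.0683
gripper_force: 0.0
```

apply_moves(xyz=[[0, 0, 0], [0, 0, 0], [0, 0, 0], [0, 0, 0], [0, 0, 0], [0, 0, 0], [0, 0, 0], [0, 0, 0]], rot=[[0, 0, 0], [0, 0, 0], [0, 0, 0], [0, 0, 0], [0, 0, 0], [0, 0, 0], [0, 0, 0], [0, 0, 0]], hand=[-1, -1, -1, -1, -1, -1, -1, -1], force=100)

```text
clock: 14.15
position: [0.5506, -0.3906, 0.0089]
ee_rot: [-0.258, 0.661, 0.654, 0.261]
contact_force: [2.1, -3.8, 5.7]
width: 0.0204
gripper_force: 98.5
```

Run:
```python
from h import *
p,r,s=now(); print(s["clock"],p.round(4),s["width"],s["gripper_force"],s["contact_force"].round(1),(tool(89.44,43).inv()*r).as_rotvec(degrees=True).round(2))
```

```text
14.15 [ 0.5506 -0.3906  0.0089] 0.02035817618395752 98.46955418586731 [ 2.1 -3.8  5.7] [-0.06  0.06  0.06]
```

apply_moves(xyz=[[0.011, 0, -0.012], [0.033, 0, -0.036], [0.045, 0, -0.048], [0.045, 0, -0.048], [0.045, 0, -0.048], [0.033, 0, -0.036], [0.011, 0, -0.012], [0, 0, 0]], rot=[[0, 0, 0], [0, 0, 0], [0, 0, 0], [0, 0, 0], [0, 0, 0], [0, 0, 0], [0, 0, 0], [0, 0, 0]], hand=[-1, -1, -1, -1, -1, -1, -1, -1])

```text
clock: 15.15
position: [0.5503, -0.3904, 0.1066]
ee_rot: [-0.259, 0.661, 0.654, 0.261]
contact_force: [-0.6, -1.8, -1.8]
width: 0.0205
gripper_force: 97.7
```

Run:
```python
from h import *
d=snap("wrist","wE"); s=d["state"]; p=s["position"]; print(s["clock"],p.round(4),s["width"],s["gripper_force"],s["contact_force"].round(1),(tool(89.44,43).inv()*rot(s["ee_rot"])).as_rotvec(degrees=True).round(2))
im=cv2.resize(d["pixels"][20:260,230:430,::-1],None,fx=2.5,fy=2.5,interpolation=cv2.INTER_CUBIC); im=(255*(im/255.)**.6).astype(np.uint8)
T0=tool(89.44,43); p0=np.array([.5506,-.3906,.0089]); Rs=rot(s["ee_rot"])
def P(b): return Rs.apply(T0.inv().apply(place(b,.5506,-.3845,np.radians(89.44))-p0))+p
o=np.array([230,20])
draw(im,d,P(box(-.035,.035,-.011,.011,0,.03)),o,2.5,(0,0,255)); draw(im,d,P(box(.047,.14,-.023,.023,0,.003)),o,2.5,(0,255,0))
cv2.imwrite("pics/wE.png",im)
```

```text
15.15 [ 0.5503 -0.3904  0.1066] 0.02050209947288692 97.70885467529297 [-0.6 -1.8 -1.8] [0.02 0.11 0.1 ]
```

View pics/wE.png

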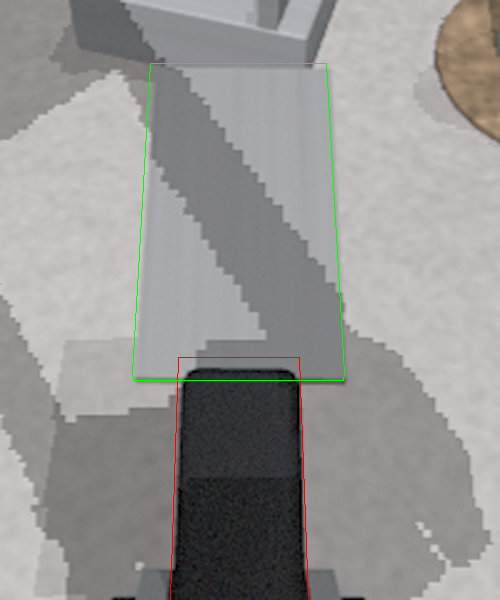

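The predicted outline matches the held lifter (blade edges 135–343, tip row 63), so it sits flat and unturned in the grip. Next, the moves to the pre-insert pose.

```bash
cat >> h.py <<'E'
LW=np.array([.6096,.2477]); LWY=80.69
def tcp(o,z,yaw,lean=43): return np.array([*place([[-.0061,0,0]],o[0],o[1],np.radians(yaw))[0][:2],z+.0089]),tool(yaw,lean)
def ins(back,off=-.0017,yaw=81.6,px=.0018,at=.100):
    Q=place([[px,off,0]],*LW,np.radians(LWY))[0][:2]; a=np.radians(yaw); return Q-(at+back)*np.array([np.cos(a),np.sin(a)])
E
python3 - <<'E'
from h import *
p,r,_=now(); o=ins(.12); print(o)
p,r=rows(p,r,*tcp(o,.11,81.6),12,True)
p,r=rows(p,r,*tcp(o,.055,81.6),5,True)
E
```

```text
[0.57943054 0.03156136]
xyz [[0.02,0.002,0.018],[0.057,0.004,0.05],[0.086,0.005,0.075],[0.107,0.005,0.095],[0.122,0.004,0.107],[0.129,0.001,0.114],[0.13,-0.002,0.113],[0.122,-0.005,0.108]] 
rot [[-0.002,0.0,0.002],[-0.005,0.0,0.005],[-0.007,0.0,0.008],[-0.009,-0.001,0.009],[-0.011,0.0,0.011],[-0.011,0.0,0.012],[-0.011,0.0,0.011],[-0.011,-0.001,0.011]]
xyz [[0.107,-0.006,0.094],[0.086,-0.006,0.075],[0.057,-0.006,0.05],[0.02,-0.002,0.018]] 
rot [[-0.009,0.0,0.01],[-0.007,0.0,0.007],[-0.005,0.0,0.006],[-0.002,0.0,0.001]]
max step mm 51.7 deg 1.0 end [0.5784 0.0256 0.1188]
xyz [[-0.013,0.0,0.014],[-0.031,0.0,0.033],[-0.037,0.0,0.04],[-0.031,0.0,0.033],[-0.013,0.0,0.014]] 
rot [[0.0,0.0,0.0],[0.0,0.0,0.0],[0.0,0.0,0.0],[0.0,0.0,0.0],[0.0,0.0,0.0]]
max step mm 16.3 deg 0.0 end [0.5784 0.0256 0.0639]
```

apply_moves(xyz=[[0.02, 0.002, 0.018], [0.057, 0.004, 0.05], [0.086, 0.005, 0.075], [0.107, 0.005, 0.095], [0.122, 0.004, 0.107], [0.129, 0.001, 0.114], [0.13, -0.002, 0.113], [0.122, -0.005, 0.108]], rot=[[-0.002, 0, 0.002], [-0.005, 0, 0.005], [-0.007, 0, 0.008], [-0.009, -0.001, 0.009], [-0.011, 0, 0.011], [-0.011, 0, 0.012], [-0.011, 0, 0.011], [-0.011, -0.001, 0.011]], hand=[-1, -1, -1, -1, -1, -1, -1, -1])

```text
clock: 16.2
position: [0.5707, -0.0796, 0.1158]
ee_rot: [-0.245, 0.694, 0.62, 0.273]
contact_force: [0.7, 0.0, -0.9]
width: 0.0203
gripper_force: 97.7
```

apply_moves(xyz=[[0.107, -0.006, 0.094], [0.086, -0.006, 0.075], [0.057, -0.006, 0.05], [0.02, -0.002, 0.018], [0, 0, 0], [0, 0, 0]], rot=[[-0.009, 0, 0.01], [-0.007, 0, 0.007], [-0.005, 0, 0.006], [-0.002, 0, 0.001], [0, 0, 0], [0, 0, 0]], hand=[-1, -1, -1, -1, -1, -1])

```text
clock: 16.95
position: [0.5791, 0.0243, 0.119]
ee_rot: [-0.239, 0.704, 0.608, 0.278]
contact_force: [0.0, 0.3, -0.8]
width: 0.0203
gripper_force: 97.9
```

Run:
```python
from h import *
d=snap("wrist","wF"); p,r,s=now(); print(s["clock"],p.round(4),s["qpos"].round(2),s["contact_force"].round(1),(tool(81.6,43).inv()*r).as_rotvec(degrees=True).round(2))
o=ins(.12); p,r=rows(p,r,*tcp(o,.055,81.6),6,True)
```

```text
17.0 [0.579  0.0243 0.119 ] [-0.51  0.48  1.77  0.73  1.3  -0.71] [ 1.4  1.1 -1. ] [-0.09 -0.02 -0.01]
xyz [[-0.009,0.0,0.01],[-0.023,-0.001,0.026],[-0.029,0.0,0.032],[-0.03,-0.001,0.033],[-0.022,0.0,0.026],[-0.009,0.0,0.01]] 
rot [[0.0,0.0,0.0],[0.0,0.0,0.0],[0.001,0.0,0.0],[0.0,0.0,0.0],[0.0,0.0,0.0],[0.001,0.0,0.0]]
max step mm 13.4 deg 0.1 end [0.5787 0.0256 0.0639]
```

apply_moves(xyz=[[-0.009, 0, 0.01], [-0.023, -0.001, 0.026], [-0.029, 0, 0.032], [-0.03, -0.001, 0.033], [-0.022, 0, 0.026], [-0.009, 0, 0.01], [0, 0, 0], [0, 0, 0]], rot=[[0, 0, 0], [0, 0, 0], [0.001, 0, 0], [0, 0, 0], [0, 0, 0], [0.001, 0, 0], [0, 0, 0], [0, 0, 0]], hand=[-1, -1, -1, -1, -1, -1, -1, -1])

```text
clock: 18.0
position: [0.5785, 0.0268, 0.0646]
ee_rot: [-0.24, 0.704, 0.609, 0.277]
contact_force: [-0.5, -1.0, -1.3]
width: 0.021
gripper_force: 97.9
```

Run:
```python
from h import *
d=snap("wrist","wG"); p,r,s=now(); print(s["clock"],p.round(4),s["contact_force"].round(1),(tool(81.6,43).inv()*r).as_rotvec(degrees=True).round(2))
Rs=r
def P(b): # lifter points in world from tool pose
    return Rs.apply(tool(0,43).inv().apply(np.array(b)-[-.0061,0,.0089]))+p
im=cv2.resize(d["pixels"][0:240,170:490,::-1],None,fx=2.45,fy=2.45,interpolation=cv2.INTER_CUBIC); im=(255*(im/255.)**.6).astype(np.uint8); oo=np.array([170,0])
draw(im,d,P(box(.047,.14,-.023,.023,0,.003)),oo,2.45,(0,255,0))
W=(*LW,np.radians(LWY))
for y in (.034,-.034): draw(im,d,place(box(-.05,.05,y-.004,y+.004,.05,.066),*W),oo,2.45,(0,0,255))
draw(im,d,place(box(-.045,.045,-.045,.045,.066,.071),.6132,.249,np.radians(82.46)),oo,2.45,(255,0,0))
cv2.imwrite("pics/wG.png",im)
p,r=rows(p,r,*tcp(ins(0),.055,81.6),12,True)
```

```text
18.05 [0.5785 0.0268 0.0646] [ 0.1 -0.1 -2.5] [ 0.05 -0.01 -0.09]
xyz [[0.006,0.0,0.005],[0.015,0.0,0.015],[0.024,0.0,0.022],[0.03,0.0,0.028],[0.033,0.001,0.032],[0.036,0.0,0.034],[0.036,0.0,0.033],[0.033,0.0,0.032]] 
rot [[0.0,0.0,0.0],[0.0,0.0,0.0],[0.0,0.0,0.0],[0.0,0.0,0.0],[0.0,0.0,0.001],[0.0,0.0,0.0],[-0.001,0.0,0.0],[0.0,0.0,0.0]]
xyz [[0.03,0.0,0.028],[0.024,0.0,0.023],[0.015,0.0,0.014],[0.006,0.0,0.006]] 
rot [[0.0,0.0,0.0],[0.0,0.0,0.0],[0.0,0.0,0.0],[0.0,0.0,0.001]]
max step mm 14.9 deg 0.1 end [0.596  0.1443 0.0638]
```

View pics/wG.png

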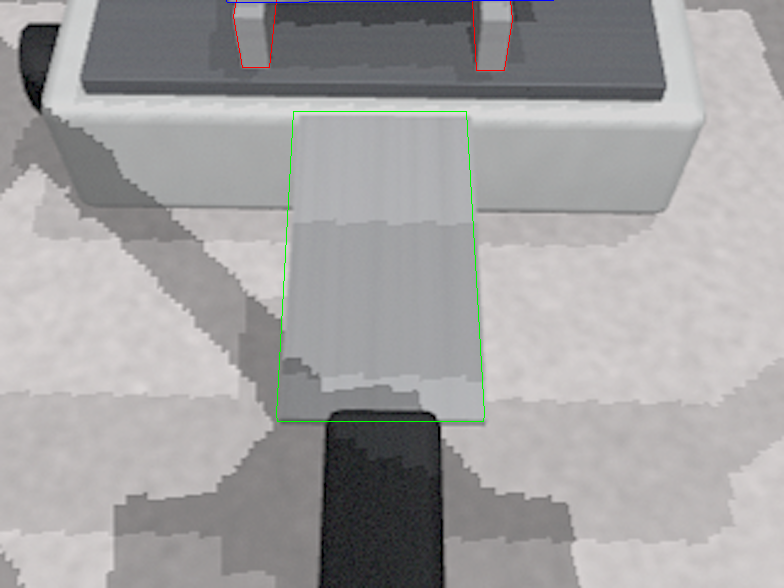

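The blade and rail predictions match (blade 294–467 at the tip, rails at 235–272 and 475–512), so the blade is centred on the gap and I can insert.

apply_moves(xyz=[[0.006, 0, 0.005], [0.015, 0, 0.015], [0.024, 0, 0.022], [0.03, 0, 0.028], [0.033, 0.001, 0.032], [0.036, 0, 0.034], [0.036, 0, 0.033], [0.033, 0, 0.032]], rot=[[0, 0, 0], [0, 0, 0], [0, 0, 0], [0, 0, 0], [0, 0, 0.001], [0, 0, 0], [-0.001, 0, 0], [0, 0, 0]], hand=[-1, -1, -1, -1, -1, -1, -1, -1])

```text
clock: 19.05
position: [0.5912, 0.1149, 0.0637]
ee_rot: [-0.24, 0.704, 0.608, 0.277]
contact_force: [0.2, 0.1, -0.9]
width: 0.0203
gripper_force: 97.9
```

apply_moves(xyz=[[0.03, 0, 0.028], [0.024, 0, 0.023], [0.015, 0, 0.014], [0.006, 0, 0.006], [0, 0, 0], [0, 0, 0]], rot=[[0, 0, 0], [0, 0, 0], [0, 0, 0], [0, 0, 0.001], [0, 0, 0], [0, 0, 0]], hand=[-1, -1, -1, -1, -1, -1])

```text
clock: 19.8
position: [0.5959, 0.1441, 0.0634]
ee_rot: [-0.24, 0.705, 0.607, 0.277]
contact_force: [-0.5, 0.2, -0.9]
width: 0.0204
gripper_force: 97.9
```

Run:
```python
from h import *
d=snap("wrist","wH"); p,r,s=now(); print(s["clock"],p.round(4),s["contact_force"].round(1),s["moment"].round(2),(tool(81.6,43).inv()*r).as_rotvec(degrees=True).round(2))
a,T=tcp(ins(0),.055,81.6); print(a)
print("lift"); p,r=rows(p,r,a+[0,0,.022],T,12,True)
```

```text
19.85 [0.5959 0.144  0.0634] [ 0.2 -0.4 -1.5] [-0.61  0.13 -0.02] [ 0.   -0.    0.08]
[0.59606939 0.14423948 0.0639    ]
lift
xyz [[0.001,0.0,-0.001],[0.003,0.0,-0.003],[0.004,0.0,-0.004],[0.005,0.0,-0.006],[0.006,0.0,-0.006],[0.007,0.0,-0.007],[0.006,0.0,-0.007],[0.006,0.0,-0.006]] 
rot [[0.0,0.0,0.0],[0.0,0.0,0.0],[0.0,0.0,0.0],[0.0,0.0,0.0],[0.0,0.0,-0.001],[0.0,0.0,0.0],[0.0,0.0,0.0],[0.0,0.0,0.0]]
xyz [[0.006,0.0,-0.006],[0.004,0.0,-0.004],[0.003,0.0,-0.003],[0.001,0.0,-0.001]] 
rot [[0.0,0.0,0.0],[0.0,0.0,0.0],[0.0,0.0,0.0],[0.0,0.0,0.0]]
max step mm 3.0 deg 0.1 end [0.596  0.1444 0.0859]
```

apply_moves(xyz=[[0.001, 0, -0.001], [0.003, 0, -0.003], [0.004, 0, -0.004], [0.005, 0, -0.006], [0.006, 0, -0.006], [0.007, 0, -0.007], [0.006, 0, -0.007], [0.006, 0, -0.006]], rot=[[0, 0, 0], [0, 0, 0], [0, 0, 0], [0, 0, 0], [0, 0, 0], [0, 0, 0], [0, 0, 0], [0, 0, 0]], hand=[-1, -1, -1, -1, -1, -1, -1, -1])

```text
clock: 20.85
position: [0.5957, 0.1445, 0.0801]
ee_rot: [-0.24, 0.705, 0.608, 0.277]
contact_force: [0.3, -0.7, -2.2]
width: 0.0207
gripper_force: 97.8
```

apply_moves(xyz=[[0.006, 0, -0.006], [0.004, 0, -0.004], [0.003, 0, -0.003], [0.001, 0, -0.001], [0, 0, 0], [0, 0, 0]], rot=[[0, 0, 0], [0, 0, 0], [0, 0, 0], [0, 0, 0], [0, 0, 0], [0, 0, 0]], hand=[-1, -1, -1, -1, -1, -1])

```text
clock: 21.6
position: [0.5958, 0.1447, 0.0859]
ee_rot: [-0.24, 0.705, 0.608, 0.277]
contact_force: [-0.3, -0.8, -3.1]
width: 0.0203
gripper_force: 97.8
```

Run:
```python
from h import *
d=snap("wrist","wI"); p,r,s=now(); print(s["clock"],p.round(4),s["contact_force"].round(1),s["moment"].round(2),s["qpos"].round(2),(tool(81.6,43).inv()*r).as_rotvec(degrees=True).round(2))
# plate mask: bright low-saturation region: print bbox for auto check
def lift(o): return o
a,T=tcp(ins(.20),.077,81.6)
print("retract"); p,r=rows(p,r,a,T,16,True)
```

```text
21.65 [0.5958 0.1447 0.0859] [ 0.3 -0.1 -2.4] [-0.75  0.13  0.02] [-0.3   0.5   1.84  0.84  1.12 -0.66] [0.03 0.   0.07]
retract
xyz [[-0.005,0.0,-0.005],[-0.016,0.0,-0.015],[-0.024,0.0,-0.022],[-0.031,0.0,-0.029],[-0.037,0.0,-0.035],[-0.042,0.0,-0.038],[-0.044,0.001,-0.041],[-0.045,0.0,-0.043]] 
rot [[0.0,0.0,0.0],[0.0,0.0,0.0],[0.0,0.0,0.0],[0.0,0.0,0.0],[0.0,0.0,0.0],[0.0,0.0,0.0],[0.0,0.0,0.0],[0.0,0.0,-0.001]]
xyz [[-0.046,0.0,-0.042],[-0.044,0.0,-0.042],[-0.041,0.0,-0.038],[-0.037,0.0,-0.035],[-0.031,0.0,-0.029],[-0.025,0.0,-0.022],[-0.015,0.0,-0.015],[-0.006,0.0,-0.005]] 
rot [[0.0,0.0,0.0],[0.0,0.0,0.0],[0.0,0.0,0.0],[0.0,0.0,0.0],[0.0,0.0,0.0],[0.0,0.0,0.0],[-0.001,0.0,0.0],[0.0,0.0,0.0]]
max step mm 18.7 deg 0.1 end [ 0.5668 -0.0538  0.0859]
```

apply_moves(xyz=[[-0.005, 0, -0.005], [-0.016, 0, -0.015], [-0.024, 0, -0.022], [-0.031, 0, -0.029], [-0.037, 0, -0.035], [-0.042, 0, -0.038], [-0.044, 0.001, -0.041], [-0.045, 0, -0.043]], rot=[[0, 0, 0], [0, 0, 0], [0, 0, 0], [0, 0, 0], [0, 0, 0], [0, 0, 0], [0, 0, 0], [0, 0, -0.001]], hand=[-1, -1, -1, -1, -1, -1, -1, -1])

```text
clock: 22.65
position: [0.5814, 0.0441, 0.086]
ee_rot: [-0.24, 0.704, 0.608, 0.277]
contact_force: [0.1, -0.7, -1.7]
width: 0.0207
gripper_force: 97.8
```

apply_moves(xyz=[[-0.046, 0, -0.042], [-0.044, 0, -0.042], [-0.041, 0, -0.038], [-0.037, 0, -0.035], [-0.031, 0, -0.029], [-0.025, 0, -0.022], [-0.015, 0, -0.015], [-0.006, 0, -0.005]], rot=[[0, 0, 0], [0, 0, 0], [0, 0, 0], [0, 0, 0], [0, 0, 0], [0, 0, 0], [-0.001, 0, 0], [0, 0, 0]], hand=[-1, -1, -1, -1, -1, -1, -1, -1])

```text
clock: 23.65
position: [0.5668, -0.0539, 0.086]
ee_rot: [-0.239, 0.704, 0.608, 0.278]
contact_force: [0.5, 0.1, -2.9]
width: 0.0204
gripper_force: 97.8
```

```bash
cat >> h.py <<'E'
ST=np.array([.5466,-.0862]); STY=72.36
def place_origin(plat=np.array([.6132,.249]),pyaw=82.46,o0=None,oyaw=81.6,extra=0.):
    o0=ins(0) if o0 is None else o0
    rel=place([[*(plat-o0),0]],0,0,-np.radians(oyaw))[0][:2]; ya=STY+oyaw-pyaw
    v=place([[*rel,0]],0,0,np.radians(ya))[0][:2]; a=np.radians(ya)
    return ST-v-extra*np.array([np.cos(a),np.sin(a)]),ya,rel
E
python3 - <<'E'
from h import *
d=snap("wrist","wJ"); p,r,s=now(); print(s["clock"],p.round(4),s["contact_force"].round(1),s["moment"].round(2))
I=load("wI")
def P(b,p,Rs): return Rs.apply(tool(0,43).inv().apply(np.array(b)-[-.0061,0,.0089]))+p
o,ya,rel=place_origin(); print(o,ya,rel)
b=place(box(-.045,.045,-.045,.045,.003,.008),*rel,np.radians(82.46-81.6)); uv=w2pix(d,P(b,p,r)); x0,y0=uv.min(0).astype(int); x1,y1=uv.max(0).astype(int)+1; print(x0,y0,x1,y1)
y0=max(y0,0); pad=6
f=lambda k:cv2.Laplacian(cv2.GaussianBlur(cv2.cvtColor(k["pixels"],cv2.COLOR_RGB2GRAY),(0,0),1.5).astype(np.float32),cv2.CV_32F)
A,B=f(I),f(d); t=A[y0+pad:y1-pad,x0+pad:x1-pad]; S=B[max(0,y0-10):y1+10,x0-10:x1+10]
m=cv2.matchTemplate(S,t,cv2.TM_CCOEFF_NORMED); _,v,_,l=cv2.minMaxLoc(m); print("match",v,l[0]+x0-10-x0-pad,l[1]+max(0,y0-10)-y0-pad)
im=np.hstack([k["pixels"][0:260,170:490,::-1] for k in (I,d)]).copy(); im=(255*(im/255.)**.6).astype(np.uint8)
draw(im,d,P(b,p,r),np.array([170-320,0]),1,(0,255,0)); draw(im,I,P(b,I["state"]["position"],rot(I["state"]["ee_rot"])),np.array([170,0]),1,(0,255,0)); cv2.imwrite("pics/wJ.png",cv2.resize(im,None,fx=1.25,fy=1.25))
a,T=tcp(o,.077,ya); rows(p,r,a,T,14,True)
E
```

```text
23.7 [ 0.5668 -0.054   0.0859] [ 0.1 -0.5 -2.5] [-0.81  0.07 -0.  ]
[ 0.51329891 -0.18054816] 71.49999999999999 [ 0.10003918 -0.0016431 ]
245 32 413 158
match 0.14065630733966827 0 0
xyz [[-0.005,-0.002,-0.005],[-0.014,-0.004,-0.013],[-0.021,-0.008,-0.019],[-0.027,-0.008,-0.026],[-0.032,-0.01,-0.03],[-0.035,-0.009,-0.032],[-0.037,-0.01,-0.034],[-0.037,-0.008,-0.035]] 
rot [[-0.002,0.0,0.002],[-0.004,0.0,0.005],[-0.007,0.0,0.008],[-0.01,0.0,0.009],[-0.01,0.0,0.012],[-0.012,0.0,0.012],[-0.012,0.0,0.013],[-0.012,0.0,0.014]]
xyz [[-0.035,-0.007,-0.033],[-0.032,-0.005,-0.03],[-0.028,-0.004,-0.026],[-0.022,-0.003,-0.02],[-0.014,-0.002,-0.013],[-0.005,0.0,-0.005]] 
rot [[-0.012,0.0,0.012],[-0.011,0.0,0.012],[-0.009,0.0,0.009],[-0.007,0.0,0.008],[-0.005,0.0,0.005],[-0.001,0.0,0.002]]
max step mm 15.5 deg 1.1 end [ 0.5115 -0.1862  0.086 ]
```

apply_moves(xyz=[[-0.005, -0.002, -0.005], [-0.014, -0.004, -0.013], [-0.021, -0.008, -0.019], [-0.027, -0.008, -0.026], [-0.032, -0.01, -0.03], [-0.035, -0.009, -0.032], [-0.037, -0.01, -0.034], [-0.037, -0.008, -0.035]], rot=[[-0.002, 0, 0.002], [-0.004, 0, 0.005], [-0.007, 0, 0.008], [-0.01, 0, 0.009], [-0.01, 0, 0.012], [-0.012, 0, 0.012], [-0.012, 0, 0.013], [-0.012, 0, 0.014]], hand=[-1, -1, -1, -1, -1, -1, -1, -1])

```text
clock: 24.7
position: [0.5326, -0.1353, 0.0859]
ee_rot: [-0.224, 0.736, 0.569, 0.29]
contact_force: [0.1, -1.0, -2.3]
width: 0.0205
gripper_force: 97.7
```

apply_moves(xyz=[[-0.035, -0.007, -0.033], [-0.032, -0.005, -0.03], [-0.028, -0.004, -0.026], [-0.022, -0.003, -0.02], [-0.014, -0.002, -0.013], [-0.005, 0, -0.005], [0, 0, 0], [0, 0, 0]], rot=[[-0.012, 0, 0.012], [-0.011, 0, 0.012], [-0.009, 0, 0.009], [-0.007, 0, 0.008], [-0.005, 0, 0.005], [-0.001, 0, 0.002], [0, 0, 0], [0, 0, 0]], hand=[-1, -1, -1, -1, -1, -1, -1, -1])

```text
clock: 25.7
position: [0.5116, -0.1856, 0.086]
ee_rot: [-0.214, 0.755, 0.544, 0.297]
contact_force: [-1.3, -0.3, -2.3]
width: 0.0204
gripper_force: 97.8
```

```bash
cat >> h.py <<'E'
def inlift(b,p,Rs): return Rs.apply(tool(0,43).inv().apply(np.array(b)-[-.0061,0,.0089]))+p
_e=np.linspace(-.044,.044,60); _a=np.linspace(0,2*np.pi,40)
EDGE=np.vstack([np.c_[_e,0*_e+s*.045] for s in (1,-1)]+[np.c_[0*_e+s*.045,_e] for s in (1,-1)])
RING=np.vstack([np.c_[i*.0268+.0093*np.cos(_a),j*.0268+.0093*np.sin(_a)] for i in (-1,0,1) for j in (-1,0,1)])
def platefit(d,x0,top,world=False):
    """plate centre, yaw (lifter frame or world) from dark rings and outline"""
    from scipy.ndimage import map_coordinates
    g=cv2.GaussianBlur(cv2.cvtColor(d["pixels"],cv2.COLOR_RGB2GRAY),(0,0),.8).astype(float)
    dark=cv2.GaussianBlur(g,(0,0),4)-g; gm=np.hypot(cv2.Sobel(g,cv2.CV_64F,1,0),cv2.Sobel(g,cv2.CV_64F,0,1))/8
    s=d["state"]; p,Rs=s["position"],rot(s["ee_rot"])
    def c(v):
        out=0
        for S,im,w in ((RING,dark,1),(EDGE,np.minimum(gm,12),.5)):
            Q=place(np.c_[S,0*S[:,:1]+top],*v); Q=Q if world else inlift(Q,p,Rs)
            uv=w2pix(d,Q); out-=w*map_coordinates(im,[uv[:,1],uv[:,0]],order=1).mean()
        return out
    best=min(((c([x0[0]+dx,x0[1]+dy,x0[2]+t]),dx,dy,t) for dx in np.arange(-.012,.0121,.002) for dy in np.arange(-.012,.0121,.002) for t in np.radians([-6,-3,0,3,6])))
    x=np.array(x0)+best[1:]
    r=minimize(c,x,method="Nelder-Mead",options=dict(initial_simplex=x+np.vstack([np.zeros(3),np.diag([.002,.002,.03])]),xatol=1e-5,fatol=1e-4)); return r.x,r.fun,c(x0)
E
python3 - <<'E'
from h import *
x,f,f0=platefit(load("wC"),(.6132,.249,np.radians(82.46)),.071,True); print("wC",x[:2].round(4),np.degrees(x[2]).round(2),f,f0)
o,ya,rel=place_origin()
d=snap("wrist","wK"); s=d["state"]; print(s["clock"],s["position"].round(4),s["contact_force"].round(1),s["moment"].round(2))
for k in ("wI","wJ","wK"):
    x,f,f0=platefit(load(k),(*rel,np.radians(.86)),.008); print(k,x[:2].round(4),np.degrees(x[2]).round(2),round(f,2),round(f0,2))
E
```

```text
wC [0.6131 0.2485] 82.44 -20.056761567609023 -19.498611028619077
25.7 [ 0.5116 -0.1856  0.086 ] [-1.3 -0.3 -2.3] [-0.77  0.25 -0.  ]
wI [ 0.0997 -0.0023] 0.71 -4.61 -4.26
wJ [ 0.0991 -0.0019] 0.84 -25.67 -21.08
wK [ 0.0992 -0.0021] 0.92 -24.98 -20.5
```

Run:
```python
from h import *
rel=np.array([.0992,-.0020]); ya=STY-.88; a=np.radians(ya)
o=ST-place([[*rel,0]],0,0,a)[0][:2]; print(o,ya); np.save("pics/o.npy",[*o,ya])
p,r,s=now()
p,r=rows(p,r,*tcp(o,.047,ya),8,True)
p,r=rows(p,r,*tcp(o,.036,ya),8)
print("retract"); b=o-.17*np.array([np.cos(a),np.sin(a)]); p,r=rows(p,r,*tcp(b,.036,ya),14,True)
```

```text
[ 0.51319412 -0.17962744] 71.48
xyz [[-0.003,0.0,0.003],[-0.008,0.0,0.008],[-0.011,0.0,0.012],[-0.012,-0.001,0.014],[-0.013,0.0,0.013],[-0.011,0.0,0.012],[-0.007,0.0,0.008],[-0.003,0.0,0.004]] 
rot [[0.0,0.0,0.0],[0.0,0.0,0.0],[0.0,0.0,0.0],[0.0,0.0,0.0],[-0.001,0.0,0.0],[0.0,0.0,0.0],[0.0,0.0,0.001],[0.0,0.0,0.0]]
max step mm 5.5 deg 0.1 end [ 0.5114 -0.1853  0.0558]
xyz [[-0.003,0.0,0.003],[-0.003,0.0,0.004],[-0.003,0.0,0.003],[-0.004,0.0,0.003],[-0.003,0.0,0.003],[-0.003,0.0,0.004],[-0.003,0.0,0.003],[-0.003,0.0,0.003]] 
rot [[0.0,0.0,0.0],[0.0,0.0,0.0],[0.0,0.0,0.0],[0.0,0.0,0.0],[0.0,0.0,0.0],[0.0,0.0,0.0],[0.0,0.0,0.0],[0.0,0.0,0.0]]
max step mm 1.5 deg 0.0 end [ 0.5113 -0.1855  0.045 ]
retract
xyz [[-0.006,0.0,-0.006],[-0.017,0.0,-0.015],[-0.026,0.0,-0.025],[-0.033,0.0,-0.031],[-0.039,0.0,-0.036],[-0.042,0.0,-0.039],[-0.044,0.0,-0.041],[-0.044,0.0,-0.041]] 
rot [[0.0,0.0,0.0],[0.0,0.0,0.0],[0.0,0.0,0.0],[0.0,0.0,0.0],[0.0,0.0,0.0],[0.0,0.0,0.0],[0.0,0.0,0.0],[0.0,0.0,0.0]]
xyz [[-0.043,0.0,-0.04],[-0.038,0.0,-0.036],[-0.034,0.0,-0.031],[-0.026,0.0,-0.024],[-0.016,0.0,-0.016],[-0.006,0.0,-0.005]] 
rot [[0.0,0.0,0.0],[0.0,0.0,0.0],[0.0,0.0,0.0],[0.0,0.0,0.0],[0.0,0.0,0.0],[0.0,0.0,0.0]]
max step mm 18.0 deg 0.0 end [ 0.4573 -0.3465  0.045 ]
```

apply_moves(xyz=[[-0.003, 0, 0.003], [-0.008, 0, 0.008], [-0.011, 0, 0.012], [-0.012, -0.001, 0.014], [-0.013, 0, 0.013], [-0.011, 0, 0.012], [-0.007, 0, 0.008], [-0.003, 0, 0.004]], rot=[[0, 0, 0], [0, 0, 0], [0, 0, 0], [0, 0, 0], [-0.001, 0, 0], [0, 0, 0], [0, 0, 0.001], [0, 0, 0]], hand=[-1, -1, -1, -1, -1, -1, -1, -1])

```text
clock: 26.75
position: [0.5113, -0.1857, 0.0556]
ee_rot: [-0.214, 0.755, 0.543, 0.298]
contact_force: [0.1, -0.1, -3.2]
width: 0.0204
gripper_force: 97.8
```

apply_moves(xyz=[[-0.003, 0, 0.003], [-0.003, 0, 0.004], [-0.003, 0, 0.003], [-0.004, 0, 0.003], [-0.003, 0, 0.003], [-0.003, 0, 0.004], [-0.003, 0, 0.003], [-0.003, 0, 0.003]], rot=[[0, 0, 0], [0, 0, 0], [0, 0, 0], [0, 0, 0], [0, 0, 0], [0, 0, 0], [0, 0, 0], [0, 0, 0]], hand=[-1, -1, -1, -1, -1, -1, -1, -1])

```text
clock: 27.75
position: [0.5113, -0.1858, 0.0449]
ee_rot: [-0.214, 0.755, 0.543, 0.298]
contact_force: [0.2, 0.2, -1.3]
width: 0.0208
gripper_force: 97.8
```

apply_moves(xyz=[[0, 0, 0], [0, 0, 0]], rot=[[0, 0, 0], [0, 0, 0]], hand=[-1, -1])

```text
clock: 28.0
position: [0.5113, -0.1859, 0.045]
ee_rot: [-0.214, 0.755, 0.543, 0.298]
contact_force: [0.7, -0.4, -1.5]
width: 0.0206
gripper_force: 97.8
```

Run:
```python
from h import *
d=snap("wrist","wL"); s=d["state"]; print(s["clock"],s["position"].round(4),s["contact_force"].round(1),s["moment"].round(2),(tool(71.48,43).inv()*rot(s["ee_rot"])).as_rotvec(degrees=True).round(2))
x,f,f0=platefit(d,(*ST,np.radians(STY)),.051,True); print("plate world",x[:2].round(4),np.degrees(x[2]).round(2),f,f0,"in stand",place([[*(x[:2]-ST),0]],0,0,-np.radians(STY)).round(4))
x,f,f0=platefit(d,(.0992,-.002,np.radians(.86)),.015); print("in lifter",x[:2].round(4),np.degrees(x[2]).round(2),f)
```

```text
28.0 [ 0.5113 -0.1859  0.045 ] [ 0.7 -0.4 -1.5] [-0.57  0.18  0.01] [-0.03  0.01  0.05]
plate world [ 0.547  -0.0861] 72.43 -25.557435840076458 -23.801004953244057 in stand [[ 0.0003 -0.0004  0.    ]]
in lifter [ 0.0998 -0.0021] 1.04 -25.41846847679999
```

apply_moves(xyz=[[-0.006, 0, -0.006], [-0.017, 0, -0.015], [-0.026, 0, -0.025], [-0.033, 0, -0.031], [-0.039, 0, -0.036], [-0.042, 0, -0.039], [-0.044, 0, -0.041], [-0.044, 0, -0.041]], rot=[[0, 0, 0], [0, 0, 0], [0, 0, 0], [0, 0, 0], [0, 0, 0], [0, 0, 0], [0, 0, 0], [0, 0, 0]], hand=[-1, -1, -1, -1, -1, -1, -1, -1])

```text
clock: 29.05
position: [0.478, -0.2849, 0.0449]
ee_rot: [-0.214, 0.756, 0.543, 0.298]
contact_force: [0.4, 0.5, -0.6]
width: 0.0203
gripper_force: 97.8
```

apply_moves(xyz=[[-0.043, 0, -0.04], [-0.038, 0, -0.036], [-0.034, 0, -0.031], [-0.026, 0, -0.024], [-0.016, 0, -0.016], [-0.006, 0, -0.005], [0, 0, 0], [0, 0, 0]], rot=[[0, 0, 0], [0, 0, 0], [0, 0, 0], [0, 0, 0], [0, 0, 0], [0, 0, 0], [0, 0, 0], [0, 0, 0]], hand=[-1, -1, -1, -1, -1, -1, -1, -1])

```text
clock: 30.05
position: [0.4572, -0.3463, 0.045]
ee_rot: [-0.214, 0.755, 0.543, 0.298]
contact_force: [-0.6, 0.0, -1.3]
width: 0.0208
gripper_force: 97.9
```

Run:
```python
from h import *
p,r,s=now(); print(s["clock"],p.round(4),s["contact_force"].round(1))
p,r=rows(p,r,[p[0],p[1],.012],tool(71.48,43),8,True)
p,r=rows(p,r,[p[0],p[1],.0087],tool(71.48,43),4)
T=r.as_matrix(); print("away"); rows(p,r,p-.12*T[:,2],r,8,True)
```

```text
30.05 [ 0.4572 -0.3463  0.045 ] [-0.6  0.  -1.3]
xyz [[-0.003,0.0,0.003],[-0.009,0.0,0.01],[-0.012,0.0,0.012],[-0.014,0.0,0.015],[-0.013,0.0,0.015],[-0.012,0.0,0.013],[-0.009,0.0,0.009],[-0.003,0.0,0.003]] 
rot [[0.0,0.0,0.0],[0.0,0.0,0.0],[0.0,0.0,0.0],[0.0,0.0,0.0],[0.0,0.0,0.0],[0.0,0.0,0.0],[0.0,0.0,-0.001],[0.0,0.0,0.0]]
max step mm 6.2 deg 0.1 end [ 0.4572 -0.3464  0.0121]
xyz [[-0.002,0.0,0.002],[-0.002,0.0,0.002],[-0.002,0.0,0.002],[-0.002,0.0,0.002]] 
rot [[0.0,0.0,0.0],[0.0,0.0,0.0],[0.0,0.0,0.0],[0.0,0.0,0.0]]
max step mm 0.8 deg 0.0 end [ 0.4572 -0.3465  0.0087]
away
xyz [[0.0,0.0,-0.017],[0.0,0.0,-0.046],[0.0,0.0,-0.064],[0.0,0.0,-0.073],[0.0,0.0,-0.073],[0.0,0.0,-0.065],[0.0,0.0,-0.045],[0.0,0.0,-0.017]] 
rot [[0.0,0.0,0.0],[0.0,0.0,0.0],[0.0,0.0,0.0],[0.0,0.0,0.0],[0.0,0.0,0.0],[0.0,0.0,0.0],[0.0,0.0,0.0],[0.0,0.0,0.0]]
max step mm 21.9 deg 0.0 end [ 0.4312 -0.4241  0.0965]
```

apply_moves(xyz=[[-0.003, 0, 0.003], [-0.009, 0, 0.01], [-0.012, 0, 0.012], [-0.014, 0, 0.015], [-0.013, 0, 0.015], [-0.012, 0, 0.013], [-0.009, 0, 0.009], [-0.003, 0, 0.003]], rot=[[0, 0, 0], [0, 0, 0], [0, 0, 0], [0, 0, 0], [0, 0, 0], [0, 0, 0], [0, 0, 0], [0, 0, 0]], hand=[-1, -1, -1, -1, -1, -1, -1, -1])

```text
clock: 31.05
position: [0.4571, -0.3469, 0.0118]
ee_rot: [-0.214, 0.755, 0.543, 0.298]
contact_force: [-0.5, 0.7, -1.0]
width: 0.0206
gripper_force: 97.9
```

apply_moves(xyz=[[-0.002, 0, 0.002], [-0.002, 0, 0.002], [-0.002, 0, 0.002], [-0.002, 0, 0.002], [0, 0, 0], [0, 0, 0]], rot=[[0, 0, 0], [0, 0, 0], [0, 0, 0], [0, 0, 0], [0, 0, 0], [0, 0, 0]], hand=[-1, -1, -1, -1, -1, -1])

```text
clock: 31.8
position: [0.4572, -0.3471, 0.0089]
ee_rot: [-0.214, 0.755, 0.543, 0.298]
contact_force: [-0.0, -0.3, -0.2]
width: 0.0205
gripper_force: 98.1
```

Touchdown: the wrist force has dropped to near zero. Now I'll open and back away.

apply_moves(xyz=[[0, 0, 0], [0, 0, 0], [0, 0, 0], [0, 0, 0], [0, 0, 0], [0, 0, 0]], rot=[[0, 0, 0], [0, 0, 0], [0, 0, 0], [0, 0, 0], [0, 0, 0], [0, 0, 0]], hand=[0.4, 0.4, 0.4, 0.4, 0.4, 0.4])

```text
clock: 32.55
position: [0.4571, -0.347, 0.0087]
ee_rot: [-0.214, 0.755, 0.543, 0.298]
contact_force: [-0.1, -0.1, 0.3]
width: 0.0594
gripper_force: 0.0
```

apply_moves(xyz=[[0, 0, -0.017], [0, 0, -0.046], [0, 0, -0.064], [0, 0, -0.073], [0, 0, -0.073], [0, 0, -0.065], [0, 0, -0.045], [0, 0, -0.017]], rot=[[0, 0, 0], [0, 0, 0], [0, 0, 0], [0, 0, 0], [0, 0, 0], [0, 0, 0], [0, 0, 0], [0, 0, 0]], hand=[0.4, 0.4, 0.4, 0.4, 0.4, 0.4, 0.4, 0.4])

```text
clock: 33.55
position: [0.4309, -0.4256, 0.0971]
ee_rot: [-0.213, 0.756, 0.543, 0.297]
contact_force: [0.0, 0.4, -0.4]
width: 0.0599
gripper_force: 0.0
```

apply_moves(xyz=[[0.06, 0, -0.06], [0.06, 0, -0.06], [0.06, 0, -0.06], [0.06, 0, -0.06], [0, 0, 0], [0, 0, 0]], rot=[[0, 0, 0], [0, 0, 0], [0, 0, 0], [0, 0, 0], [0, 0, 0], [0, 0, 0]], hand=[0.4, 0.4, 0.4, 0.4, 0.4, 0.4])

```text
clock: 34.3
position: [0.4319, -0.4208, 0.197]
ee_rot: [-0.215, 0.755, 0.543, 0.297]
contact_force: [-0.1, 0.8, -1.1]
width: 0.06
gripper_force: 0.0
```

Run:
```python
from h import *
d=snap("wrist","wZ"); t=snap("top","topZ"); s=d["state"]; print(s["clock"],s["position"].round(4),s["contact_force"].round(1))
x,f,f0=platefit(d,(*ST,np.radians(STY)),.051,True); print("plate in stand",place([[*(x[:2]-ST),0]],0,0,-np.radians(STY)).round(4),np.degrees(x[2]).round(2)-STY,f)
a=d["pixels"][:,:,::-1]; c=t["pixels"][110:300,230:470,::-1]
c=cv2.resize(c,None,fx=1.8,fy=1.8,interpolation=cv2.INTER_CUBIC); a=cv2.resize(a,(368,230)); out=np.zeros((600,800,3),np.uint8); out[:342,:432]=c; out[342:572,:368]=a
e=cv2.resize(d["pixels"][0:200,150:510,::-1],None,fx=1,fy=1); out[:200,436:796]=e
out=(255*(out/255.)**.65).astype(np.uint8); cv2.imwrite("pics/final.png",out)
```

```text
34.3 [ 0.4319 -0.4208  0.197 ] [-0.1  0.8 -1.1]
plate in stand [[ 0.0003 -0.0007  0.    ]] -0.14000000000000057 -15.958987293384261
```

View pics/final.png

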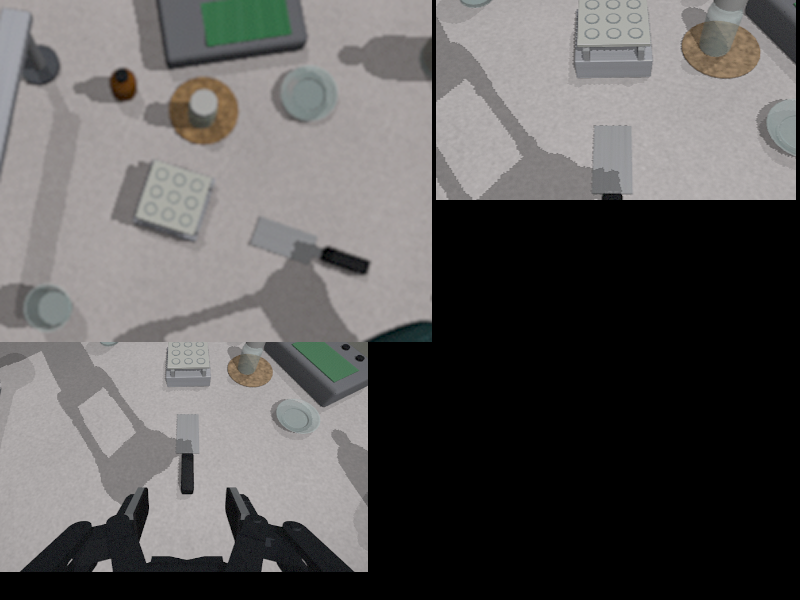

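The final composite shows the plate square on the stand at (175,198). The jar is upright on the mat at (203,108), the lifter is flat on the bench at (310,245) and clear of the plate, and the bystanders have not moved. I'm handing the job in.

```bash
python3 -c "
from rig import job
print(job.sign_off())"
```

```text
the job is handed in; nothing more can be done
None
```

The job is handed in at about 34 s of the 67 s allowed: the jar stands upright on the cork mat, the spot plate sits on the stand's two rails within about 1 mm and 0.2° of square and centred by the camera fit, and the lifter lies flat on the bench clear of it.

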